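# Put away weights, blocks and spool at the paper conservator's light table

## Task

Tidy the conservator's light table: stand the two round steel weights in the round wells of their board, one in each, and lay the two wooden pressing blocks flat in the oblong recesses of theirs, one in each; drop the empty spool's axle into the slotted holder until both ends rest on the bottom of their slots. Set everything down gently, do not let it fall, and leave the jar and the magnifier where they are.

Things in the scene. Friction and masses are not known exactly. Their poses are not given: they have to be found in the camera images.
- weight_a_mid (a point): round plain steel weight, an upright cylinder 44 mm across and 50 mm high, about 0.55 kg; the point is its centre, 25 mm above its underside; z is its axis, up. The two weights are alike and may change places
- weight_b_mid (a point): round plain steel weight, an upright cylinder 44 mm across and 50 mm high, about 0.55 kg; the point is its centre, 25 mm above its underside; z is its axis, up. The two weights are alike and may change places
- block_a_mid (a point): plain pale wooden pressing block, 80 mm long (its x) by 40 mm wide (its y) by 45 mm high, about 0.11 kg; the point is its centre, 22.5 mm above its underside. The two blocks are alike and may change places
- block_b_mid (a point): plain pale wooden pressing block, 80 mm long (its x) by 40 mm wide (its y) by 45 mm high, about 0.11 kg; the point is its centre, 22.5 mm above its underside. The two blocks are alike and may change places
- spool_mid (a point): empty wooden spool, lying: bare round barrel 36 mm across, 60 mm long, between two square end plates (48 x 48 x 8 mm, to stop it rolling); round steel axle 8 mm across, 124 mm long in all, standing out 24 mm at each end; about 0.12 kg. The point is the middle of barrel and axle, 24 mm above the underside; x runs along the axle. Hold it by the barrel between the plates
- well_board: fixed wooden board 84 mm (x) by 164 mm (y), 16 mm thick, with two round wells 61 mm across and 11 mm deep for the steel weights, at 40 mm to either side of the board's middle along its y; the wells' floor is 5 mm above the table. Origin: centre of the underside; z up
- bay_board: fixed wooden board 118 mm (x) by 160 mm (y), 16 mm thick, with two oblong recesses, 99 mm along x by 59 mm along y and 11 mm deep, for the wooden blocks, at 42 mm to either side of the board's middle along its y; the recesses' floor is 5 mm above the table. Origin: centre of the underside; z up
- holder: fixed spool holder: grey base 70 (x) by 116 (y) by 10 mm, and two upright metal plates 6 mm thick, 49 mm to either side of the middle along y. Each has a slot open at the top: 12 mm wide, bottom 45 mm above the table, straight to 60 mm, then flaring to 32 mm at 80 mm. The axle goes along the holder's y, either way round, its centre 49 mm up when down. Origin: centre of the underside; z up
- jar_mid (a point): bystander: closed glass jar with a white screw lid, 64 mm across, 85 mm high, loose; the point is its centre
- magnifier_mid (a point): bystander: small black round stand magnifier, 56 mm across, 36 mm high, loose; the point is its centre
Mind the look-alikes: they are no part of the job. Leave any green or purple look-alike of the part that bears block_a_mid alone.

How it is judged (in metres and radians):
At the end, for the whole second after the job is handed in: Weights upright on the floors of separate round wells, blocks flat on the floors of separate recesses (13 mm from its middle each way, 4 mm in height, 0.1 rad); spool axle on the bottom of both slots (height 3 mm, across 6 mm, along 13 mm, 0.08 rad); all five at rest (x of weight_a_mid in the frame of well_board between -0.013 and 0.013 m and z of weight_a_mid in the frame of well_board between 0.026 and 0.034 m and angle between each of weight_a_mid, weight_b_mid, block_a_mid, block_b_mid's own z axis and vertical below 0.1 rad and x of weight_b_mid in the frame of well_board between -0.013 and 0.013 m and z of weight_b_mid in the frame of well_board between 0.026 and 0.034 m and ((y of weight_a_mid in the frame of well_board between 0.027 and 0.053 m and y of weight_b_mid in the frame of well_board between -0.053 and -0.027 m) or (y of weight_a_mid in the frame of well_board between -0.053 and -0.027 m and y of weight_b_mid in the frame of well_board between 0.027 and 0.053 m)) and x of block_a_mid in the frame of bay_board between -0.013 and 0.013 m and z of block_a_mid in the frame of bay_board between 0.0235 and 0.0315 m and x of block_b_mid in the frame of bay_board between -0.013 and 0.013 m and z of block_b_mid in the frame of bay_board between 0.0235 and 0.0315 m and ((y of block_a_mid in the frame of bay_board between 0.029 and 0.055 m and y of block_b_mid in the frame of bay_board between -0.055 and -0.029 m) or (y of block_a_mid in the frame of bay_board between -0.055 and -0.029 m and y of block_b_mid in the frame of bay_board between 0.029 and 0.055 m)) and x of spool_mid in the frame of holder between -0.006 and 0.006 m and y of spool_mid in the frame of holder between -0.013 and 0.013 m and z of spool_mid in the frame of holder between 0.046 and 0.052 m and angle between the x axis of spool_mid and the y axis of holder, either way round below 0.08 rad and linear speed of each of weight_a, weight_b, block_a, block_b, spool below 0.02 m/s); the robot touches nothing.
It fails at once if one of the five things is dropped or flung (faster than 0.8 m/s with its centre lower than 85 mm above the table) ((height (world z) of weight_a_mid below 0.085 m and linear speed of weight_a above 0.8 m/s) or (height (world z) of block_a_mid below 0.085 m and linear speed of block_a above 0.8 m/s) or (height (world z) of spool_mid below 0.085 m and linear speed of spool above 0.8 m/s) or (height (world z) of weight_b_mid below 0.085 m and linear speed of weight_b above 0.8 m/s) or (height (world z) of block_b_mid below 0.085 m and linear speed of block_b above 0.8 m/s)).
It fails at once if the jar or the magnifier is moved more than 20 mm (distance of any of jar_mid, magnifier_mid from where it was at the start of the episode above 0.02 m).
It also fails if it takes over 125 s, if anything falls off the work surface, if the arm or the gripper's body presses on something with over 40 N, if the wrist force passes 120 N, or if a joint passes its speed limit or range.

## Robot

A 6-joint arm with a two-finger parallel gripper is mounted at the origin on the work surface. World frame = base frame: x ahead of the robot, y to its left, z up, the work surface at z = 0. Lengths are in mm, angles in rad, forces in N, time in s.
With the tool pointing down it reaches from about 250 to 775 mm from the base axis. Payload 8.9 kg.
Tool frame: the origin (TCP) lies on the centre line of the jaws, within the pads' length; the fingertips stand 14 mm ahead of it and the grasp point (between the pads) lies 5 mm behind it (bot.tip_extent is the distance from the TCP to the fingertips, in mm); z points along the fingers, y is the direction in which the jaws open and shut (so a half turn about z gives the same grasp; the last joint's range is limited). The gripper opens to 85 mm and grips with 20 to 120 N. Pads are 22 mm wide; open, the fingers measure 114 mm over their backs; the gripper's body (76 mm by 85 mm) begins 54 mm behind the grasp point. The pads swing forward as they close: fully open they stand 13 mm farther back than shut.
Start: joints at [1.202, 0.291, -0.153, 1.127, 0, 1.431], TCP at [119.58, 511.199, 245.305] pointing down, gripper open.
Joint ranges: [-2.52, 2.52], [-0.91, 1.74], [-1.3, 1.37], [-1.96, 2.02], [-1.52, 1.47], [-3.14, 3.14]. Speed limits (rad/s): [2.22, 2.22, 2.79, 3.14, 3.14, 3.14].

## Interface

Orientations are given as a 3x3 rotation matrix whose columns are the frame's x, y, z axes.
In Python, from plant import monitor, eyes, job, nets, bot gives the robot as it stands. The module is installed in compiled form; this text tells all that it offers.
- The arm moves only by the tool carry_out, never from a script. Its argument "commands" is a list of rows, each a list of 2 entries, a list of its own where there are three numbers: the shift along the tool's x, y, z in m, then the turn about the tool's z in rad. In form: [[[tx, ty, tz], roll], ...]. A call has 1 to 10 rows; each row shifts and turns the pose as measured when the row begins, along the tool's axes as they then stand; what a row does not reach is not made up. A row lasts 1/10 s, in which the tool goes at most 50 mm and 8.59 degrees, less where a joint would pass 70% of its speed; a pose out of reach is approached as far as the arm can. A call with a gripper value outside its range is refused whole. "claw" is the closure, from -1 (fully open) to 1 (shut), so that 0 is half open, set as the call begins (left out, the last holds). The fingers move at their own pace and stop on an object; "newtons" is the grip in N (left out, the last holds). Time passes only in rows, so rows that do not move let the fingers close. It gives the time, the measured TCP pose, the force and the opening at its end, in the units of the state.
- monitor.get_obs(): the state, without advancing time (a new reading comes with each control period).
- eyes.read_camera(name): name is "scene" or "top" or "wrist"; returns a dict with "image" (420x560x3 uint8, red, green, blue), "K" (3x3 intrinsics, pixels), "dist" ([k1, k2, p1, p2, k3] as OpenCV has them; the pictures are not rectified), "R" (3x3) and "t" (3): a world point X has camera coordinates R X + t; the wrist camera has in their place "T_tool_cam" (4x4, takes a point from camera to tool coordinates, whose origin is the TCP and whose axes are the flange's). Camera axes: x right, y down, z forward; pixel columns grow to the right and rows downward; lengths in mm; the calibration is good to about 2 mm. A picture is of the moment at which its call begins: read the wrist's pose just before it. There is no depth.
- job.sign_off(): hands the job in, once; it reports no verdict.
Trained networks look in the newest picture that a camera, given by its name, has taken for a name from the list of things; names that differ only in an ending like _2 or _b are one class to them, and where a whole thing is asked for, a point or a joint stands for the part that bears it (a point fixed in the world has none). Each returns a list of dicts, best first, with "score" (0 to 1); they miss things now and then, are a little off and sometimes report something else, mostly with a low value. They report only what shows in the picture. A call takes as long as a camera call. They do not tell look-alikes from the thing itself.
- nets.trace(target, camera): "region" (420x560 bool, what is visible of it) and "centre" ([row, column] in pixels, amid what is visible of it).
The state is a dict: "time_s": time; "joint_pos": joint angles; "qd": joint speeds; "tau": joint torques, N m; "tool_pos": TCP position; "tcp_rot": TCP orientation; "contact_force": force on the tool from outside, world axes, zero at the start; "torque": the same for the moment, N m; "grip_width": finger opening in mm.
Only numpy, scipy, OpenCV 4.12 (cv2) and the standard library are available. Lean on these libraries where they do the work, as an engineer would, in place of code of your own. Each camera call takes 0.05 s, during which the arm holds its last target.

## Working session

There is one attempt and no reset: what is moved stays moved. The work goes in short steps, Python scripts to look and compute and a tool call to move; the robot and the scene stay as the last step left them, time stands still between calls to the robot, and variables do not carry over. Pictures are saved under pics/ and viewed, and the job is handed in when it is done.

Besides the shell and the picture viewer there is one more tool, called after "Request:" as name(argument=value, ...), one argument or row to a line, values as JSON. carry_out: Moves the arm, as the interface text tells. Its arguments: {"type":"object","properties":{"commands":{"type":"array","items":{"type":"array"}},"claw":{"type":"number"},"newtons":{"type":"number"}},"required":["commands"]}

```bash
mkdir -p pics
cat > h.py <<'E'
import numpy as np, cv2
from plant import monitor, eyes, job, nets, bot
def snap(cam,name):
    d=eyes.read_camera(cam); cv2.imwrite('pics/'+name+'.png',d['image'][:,:,::-1]); return d
def ray(d,rc):
    p=cv2.undistortPoints(np.array([[[rc[1],rc[0]]]],float),np.array(d['K'],float),np.array(d['dist'],float))[0,0]
    v=np.array([p[0],p[1],1.]); R=np.array(d['R']);t=np.array(d['t'])
    return -R.T@t, R.T@v
def atz(d,rc,z):
    o,v=ray(d,rc); return o+v*(z-o[2])/v[2]
def wristcam(d,o):
    T=np.array(d['T_tool_cam']);Rw=np.array(o['tcp_rot']);p=np.array(o['tool_pos'])
    Rc=Rw@T[:3,:3]; tc=Rw@T[:3,3]+p
    d['R']=Rc.T; d['t']=-Rc.T@tc; return d
E
python3 - <<'E'
from h import *
o=monitor.get_obs();print(o)
for c in ['top','scene','wrist']:
    d=snap(c,c+'0'); print(c,{k:np.round(v,3).tolist() for k,v in d.items() if k!='image'})
E
```

```text
{'time_s': 0.0, 'joint_pos': array([ 1.20170384e+00,  2.91259433e-01, -1.54118540e-01,  1.12666665e+00,
       -1.78128574e-05,  1.43153102e+00]), 'qd': array([-1.68615089e-04,  1.21800516e-03, -4.80988752e-04,  4.52464723e-04,
        1.47874727e-05, -2.55570814e-03]), 'tau': array([-1.96808410e-04, -5.37151659e+01,  3.31366789e+01,  1.61305169e-02,
       -1.90368451e-04, -1.39080026e-05]), 'tool_pos': array([119.43731116, 510.8205075 , 244.74601166]), 'tcp_rot': array([[-9.73705748e-01,  2.27808973e-01, -4.33735086e-04],
       [ 2.27809332e-01,  9.73705057e-01, -1.17066015e-03],
       [ 1.55643160e-04, -1.23868742e-03, -9.99999221e-01]]), 'contact_force': array([-0.00339453, -0.41534579,  1.01335283]), 'torque': array([ 0.03402562, -0.05162014, -0.03206247]), 'grip_width': 85.33246571810247}
top {'K': [[471.875, 0.0, 281.483], [0.0, 471.875, 206.354], [0.0, 0.0, 1.0]], 'dist': [-0.01, 0.0, 0.0, 0.0, 0.0], 'R': [[-0.015, -1.0, 0.023], [-0.985, 0.01, -0.174], [0.173, -0.025, -0.985]], 't': [-7.906, 415.837, 1079.592]}
scene {'K': [[513.954, 0.0, 272.632], [0.0, 513.954, 210.763], [0.0, 0.0, 1.0]], 'dist': [-0.042, 0.0, 0.0, 0.0, 0.0], 'R': [[0.897, 0.443, 0.01], [0.331, -0.655, -0.679], [-0.295, 0.612, -0.734]], 't': [-406.026, -93.265, 1495.942]}
wrist {'K': [[350.108, 0.0, 281.669], [0.0, 350.108, 209.915], [0.0, 0.0, 1.0]], 'dist': [-0.087, 0.0, 0.0, 0.0, 0.0], 'T_tool_cam': [[0.001, -0.946, -0.323, 84.18], [1.0, 0.0, 0.001, -0.027], [-0.001, -0.323, 0.946, -129.333], [0.0, 0.0, 0.0, 1.0]]}
```

View pics/top0.png

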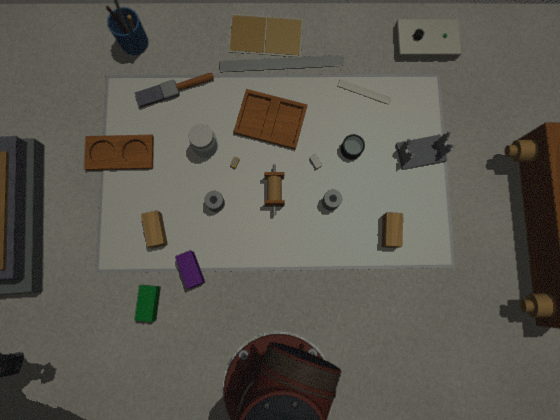

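View pics/scene0.png

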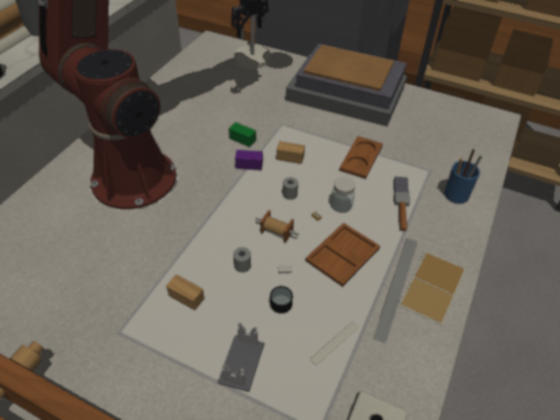

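View pics/wrist0.png

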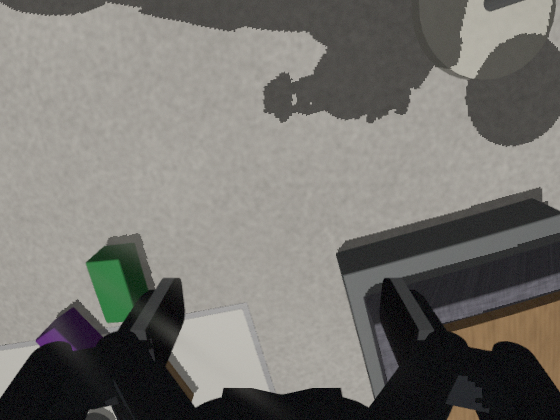

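Run:
```python
from h import *
zs=dict(weight_a_mid=25,block_a_mid=22.5,spool_mid=24,well_board=8,bay_board=8,holder=30,jar_mid=42,magnifier_mid=18)
for c in ['top','scene']:
    d=eyes.read_camera(c)
    for n,z in zs.items():
        for r in nets.trace(n,c):
            print(c,n,round(r['score'],2),np.round(r['centre']),int(r['region'].sum()),np.round(atz(d,r['centre'],z))[:2])
```

```text
top weight_a_mid 0.55 [200. 215.] 343 [434. 145.]
top block_a_mid 0.82 [231. 152.] 790 [363. 294.]
top block_a_mid 0.73 [300. 148.] 864 [202. 296.]
top block_a_mid 0.61 [270. 189.] 751 [270. 205.]
top spool_mid 0.97 [183. 274.] 581 [475.   3.]
top well_board 0.72 [150. 116.] 2474 [565. 390.]
top bay_board 0.8 [119. 269.] 2958 [642.  14.]
top bay_board 0.41 [141. 202.] 725 [588. 182.]
top holder 0.85 [150. 421.] 1442 [ 553. -358.]
top holder 0.21 [200. 215.] 320 [433. 145.]
top jar_mid 0.78 [141. 200.] 776 [577. 180.]
top jar_mid 0.51 [202. 333.] 300 [ 425. -135.]
top magnifier_mid 0.9 [148. 350.] 472 [ 562. -184.]
scene weight_a_mid 0.89 [189. 290.] 325 [436. 146.]
scene block_a_mid 0.89 [134. 242.] 527 [198. 298.]
scene block_a_mid 0.74 [161. 248.] 560 [273. 199.]
scene block_a_mid 0.64 [291. 181.] 826 [ 350. -278.]
scene block_a_mid 0.59 [151. 291.] 516 [367. 296.]
scene block_a_mid 0.29 [192. 341.] 773 [567. 199.]
scene spool_mid 0.2 [255. 243.] 390 [ 430. -120.]
scene well_board 0.66 [159. 360.] 1130 [562. 374.]
scene bay_board 0.62 [256. 343.] 2605 [649.   3.]
scene jar_mid 0.9 [193. 343.] 772 [578. 182.]
scene magnifier_mid 0.73 [301. 286.] 600 [ 581. -190.]
```

```bash
cat > fit.py <<'E'
from h import *
from scipy.optimize import minimize
def boxpts(sx,sy,z0,z1,cx=0,cy=0):
    return np.array([[cx+a*sx/2,cy+b*sy/2,z] for a in(-1,1) for b in(-1,1) for z in(z0,z1)])
def cyl(r,z0,z1):
    a=np.linspace(0,2*np.pi,24,endpoint=False)
    return np.array([[r*np.cos(t),r*np.sin(t),z] for t in a for z in(z0,z1)])
def xcyl(r,x0,x1,zc):
    a=np.linspace(0,2*np.pi,16,endpoint=False)
    return np.array([[x,r*np.cos(t),zc+r*np.sin(t)] for t in a for x in(x0,x1)])
M=dict(weight=[cyl(22,0,50)],block=[boxpts(80,40,0,45)],
 spool=[xcyl(18,-30,30,24),boxpts(8,48,0,48,-34),boxpts(8,48,0,48,34),xcyl(4,-62,62,24)],
 well=[boxpts(84,164,0,16)],bay=[boxpts(118,160,0,16)],
 holder=[boxpts(70,116,0,10)])
def proj(d,P):
    rv,_=cv2.Rodrigues(np.array(d['R'],float))
    return cv2.projectPoints(P.astype(float),rv,np.array(d['t'],float),np.array(d['K'],float),np.array(d['dist'],float))[0][:,0]
def place(P,q):
    c,s=np.cos(q[2]),np.sin(q[2])
    return P@np.array([[c,s,0],[-s,c,0],[0,0,1]])+[q[0],q[1],q[3] if len(q)>3 else 0]
def render(d,parts,q,S=4):
    m=np.zeros((420*S,560*S),np.uint8)
    for P in parts:
        h=cv2.convexHull(((proj(d,place(P,q))+.5)*S-.5).astype(np.float32))
        cv2.fillConvexPoly(m,np.round(h).astype(np.int32),255)
    return cv2.resize(m,(560,420),interpolation=cv2.INTER_AREA)/255.
def fit(views,parts,q0):
    # views: (d,mask)
    def f(q):
        c=0
        for d,m in views:
            r=render(d,parts,q); c+=1-np.minimum(r,m).sum()/np.maximum(r,m).sum()
        return c/len(views)
    q0=np.array(q0,float)
    sim=np.vstack([q0,q0+[12,0,0],q0+[0,12,0],q0+[0,0,.25]])
    r=minimize(f,q0,method='Nelder-Mead',options=dict(initial_simplex=sim,xatol=.05,fatol=1e-5,maxiter=250))
    return r.x,r.fun
def gc(d,parts,q,grow=5):
    """grabcut mask seeded by model"""
    r=(render(d,parts,q)>.5).astype(np.uint8)
    k=lambda n:np.ones((n,n),np.uint8)
    m=np.full(r.shape,cv2.GC_BGD,np.uint8)
    big=cv2.dilate(r,k(2*grow+1)); m[big>0]=cv2.GC_PR_BGD; m[r>0]=cv2.GC_PR_FGD
    m[cv2.erode(r,k(7))>0]=cv2.GC_FGD
    ys,xs=np.where(big); a=slice(max(ys.min()-15,0),ys.max()+15),slice(max(xs.min()-15,0),xs.max()+15)
    im=d['image'][a][:,:,::-1].copy(); mm=m[a].copy()
    cv2.grabCut(im,mm,None,np.zeros((1,65)),np.zeros((1,65)),4,cv2.GC_INIT_WITH_MASK)
    o=np.zeros(r.shape); o[a]=(mm==1)|(mm==3); return o
def draw(im,d,parts,q,S,off=(0,0),col=(0,0,255)):
    for P in parts:
        h=cv2.convexHull(((proj(d,place(P,q))+.5)*S-.5-np.array(off)).astype(np.float32))
        cv2.polylines(im,[np.round(h).astype(np.int32)],True,col,1)
E
cat > t1.py <<'E'
from fit import *
import json
ds={c:eyes.read_camera(c) for c in ('top','scene')}
tr={}
for c in ds:
    ds[c]=eyes.read_camera(c)
    for n in ['weight_a_mid','block_a_mid','spool_mid','well_board','bay_board','holder','jar_mid']:
        tr[c,n]=[r['region'] for r in nets.trace(n,c)]
init=dict(weightL=[434,145,0],weightR=[425,-132,0],blockL=[364,295,1.7-np.pi/2+np.pi/2],blockR=[350,-280,0],spool=[475,3,0],well=[563,385,0],bay=[642,10,-.25],holder=[553,-358,1.4])
init['blockL'][2]=.15
init['well'][2]=0.
res={}
for n,q0 in init.items():
    parts=M[n.rstrip('LR')] if n not in M else M[n]
    vs=[];
    for c in ds:
        r=render(ds[c],parts,q0); best=None
        for (cc,_),L in tr.items():
            if cc!=c: continue
            for m in L:
                iou=np.minimum(r,m).sum()/np.maximum(r,m).sum()
                if best is None or iou>best[0]: best=(iou,m)
        if best and best[0]>.35: vs.append((ds[c],best[1].astype(float))); src='net'
        else:
            vs.append((ds[c],gc(ds[c],parts,q0))); src='gc'
        print(n,c,src,best and round(best[0],2),end=' ; ')
    for i in range(len(vs)):
        q,f=fit([vs[i]],parts,q0); print(np.round(q,2),round(f,2),end=' | ')
    q,f=fit(vs,parts,q0); res[n]=q.tolist(); print('BOTH',np.round(q,2),round(f,2))
json.dump(res,open('res.json','w'))
def over(c,name,x0,x1,y0,y1,S):
    im=cv2.resize(ds[c]['image'],None,fx=S,fy=S,interpolation=cv2.INTER_CUBIC)[y0*S:y1*S,x0*S:x1*S,::-1].copy()
    for n,q in res.items(): draw(im,ds[c],M.get(n) or M[n.rstrip('LR')],q,S,(x0*S,y0*S))
    cv2.imwrite('pics/'+name+'.png',im)
over('top','ov_t1',80,280,80,280,3); over('top','ov_t2',220,460,80,280,3)
over('scene','ov_s1',150,400,130,330,3)
E
python3 t1.py
```

```text
weightL top gc 0.0 ; weightL scene net 0.89 ; [4.3043e+02 1.4710e+02 1.5000e-01] 0.21 | [4.3305e+02 1.4723e+02 1.2000e-01] 0.08 | BOTH [4.3220e+02 1.4728e+02 1.0000e-01] 0.16
weightR top gc 0.0 ; weightR scene gc 0.0 ; [ 4.2973e+02 -1.3175e+02 -3.1000e-01] 0.23 | [ 4.3285e+02 -1.3312e+02  2.1000e-01] 0.07 | BOTH [ 4.3222e+02 -1.3251e+02 -2.0000e-02] 0.16
blockL top net 0.73 ; blockL scene net 0.85 ; [3.6603e+02 2.8799e+02 2.1000e-01] 0.04 | [3.6765e+02 2.9004e+02 2.1000e-01] 0.06 | BOTH [3.6674e+02 2.8834e+02 2.0000e-01] 0.06
blockR top gc 0.0 ; blockR scene gc 0.0 ; [ 3.5653e+02 -2.8013e+02 -6.0000e-02] 0.26 | [ 3.5910e+02 -2.7578e+02 -7.0000e-02] 0.05 | BOTH [ 3.5766e+02 -2.7617e+02 -8.0000e-02] 0.16
spool top net 0.61 ; spool scene net 0.53 ; [ 4.5928e+02  3.8400e+00 -1.0000e-02] 0.08 | [460.79   5.01   0.  ] 0.2 | BOTH [459.85   4.08  -0.  ] 0.15
well top net 0.93 ; well scene net 0.93 ; [5.5972e+02 3.8422e+02 2.0000e-02] 0.03 | [560.56 387.83  -0.  ] 0.05 | BOTH [560.58 385.45  -0.  ] 0.05
bay top net 0.96 ; bay scene net 0.91 ; [ 6.4412e+02  1.0670e+01 -2.7000e-01] 0.02 | [ 6.4619e+02  1.2290e+01 -2.7000e-01] 0.03 | BOTH [ 6.4451e+02  1.1200e+01 -2.7000e-01] 0.03
holder top net 0.45 ; holder scene net 0.43 ; [ 5.5720e+02 -3.6843e+02  1.7000e-01] 0.12 | [ 5.5682e+02 -3.6242e+02  1.7000e-01] 0.14 | BOTH [ 5.5671e+02 -3.6509e+02  1.7000e-01] 0.15
```

View pics/ov_t1.png

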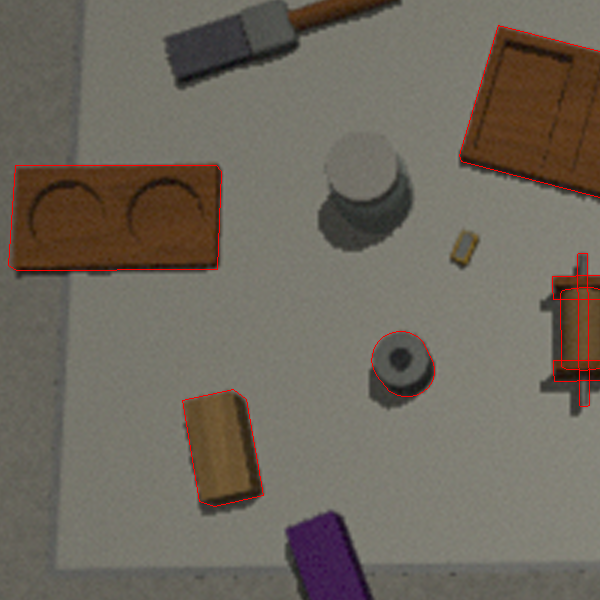

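View pics/ov_t2.png

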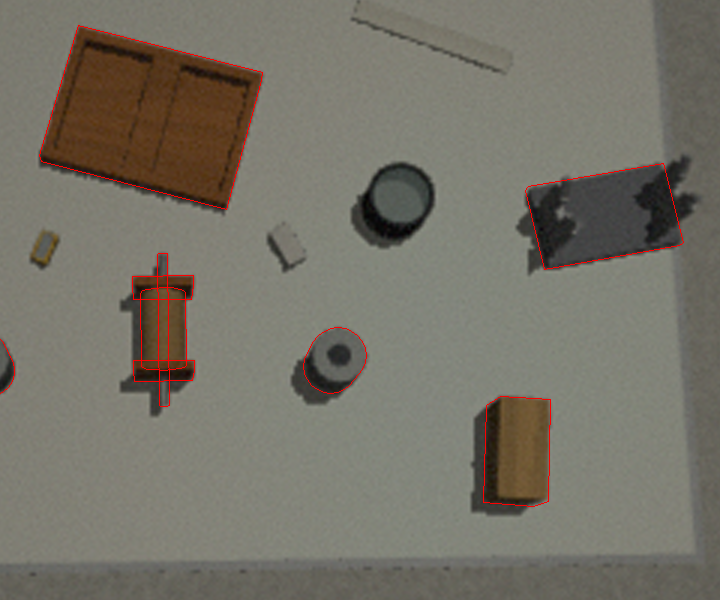

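View pics/ov_s1.png

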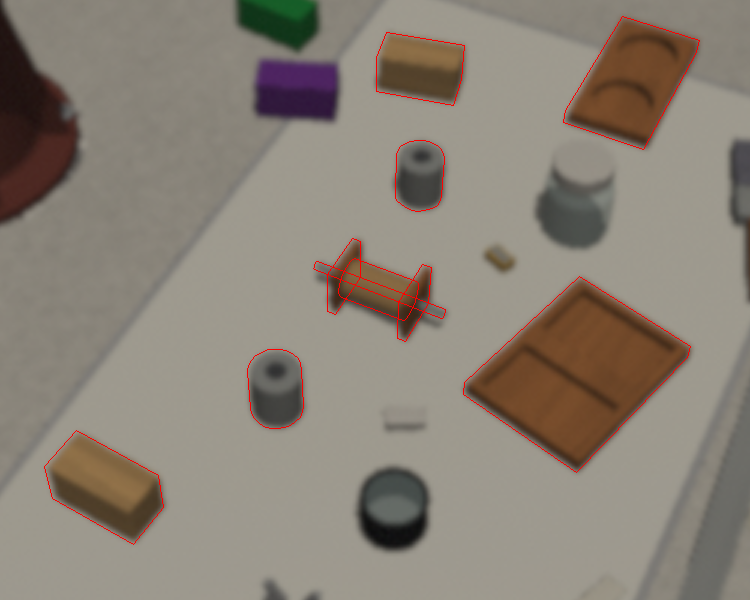

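```bash
cat > go.py <<'E'
import sys; from h import *
def go(x,y,z,phi,n=None,step=45):
    o=monitor.get_obs();R=np.array(o['tcp_rot']);p=np.array(o['tool_pos'])
    cur=np.arctan2(R[1,1],R[0,1]); dr=-((phi-cur+np.pi)%(2*np.pi)-np.pi)  # roll total
    D=np.array([x,y,z])-p; 
    n=n or int(max(np.ceil(np.linalg.norm(D)/step),np.ceil(abs(dr)/.14),1))
    q1=np.arctan2(y,x); print('tilt',np.round(R[:,2],4),'cur',np.round(p,1),round(cur,3),'dist',np.round(D,1),'roll',round(dr,3),'q6',round(o['joint_pos'][5]+dr+(q1-o['joint_pos'][0]),2))
    rows=[];yaw=cur
    for i in range(n):
        y_=np.array([np.cos(yaw),np.sin(yaw),0]);x_=np.array([-np.sin(yaw),np.cos(yaw),0])
        # tool z down: x = y cross z
        zt=np.array([0,0,-1.]);x_=np.cross(y_,zt)
        d=D/n/1000
        rows.append([[round(float(d@x_),4),round(float(d@y_),4),round(float(d@zt),4)],round(dr/n,3)]); yaw-=dr/n
    for k in range(0,n,10): print(str(rows[k:k+10]).replace(' ',''))
if __name__=='__main__':
    a=[float(v) for v in sys.argv[1:]]; go(*a[:4],n=int(a[4]) if len(a)>4 else None)
E
python3 go.py 367 288.5 150 1.771
```

```text
tilt [-0. -0. -1.] cur [119.6 511.2 245.3] 1.341 dist [ 247.4 -222.7  -95.3] roll -0.43 q6 0.47
[[[-0.0365,-0.0201,0.0119],np.float64(-0.054)],[[-0.0353,-0.022,0.0119],np.float64(-0.054)],[[-0.0341,-0.0239,0.0119],np.float64(-0.054)],[[-0.0328,-0.0257,0.0119],np.float64(-0.054)],[[-0.0313,-0.0274,0.0119],np.float64(-0.054)],[[-0.0298,-0.029,0.0119],np.float64(-0.054)],[[-0.0282,-0.0306,0.0119],np.float64(-0.054)],[[-0.0265,-0.0321,0.0119],np.float64(-0.054)]]
```

Request:
carry_out(
  commands=[
    [[-0.0365, -0.02, 0.012], -0.054],
    [[-0.0353, -0.022, 0.012], -0.054],
    [[-0.034, -0.024, 0.012], -0.054],
    [[-0.033, -0.026, 0.012], -0.054],
    [[-0.031, -0.027, 0.012], -0.054],
    [[-0.03, -0.029, 0.012], -0.054],
    [[-0.028, -0.031, 0.012], -0.054],
    [[-0.0265, -0.032, 0.012], -0.054],
  ],
  claw=-1,
  newtons=50,
)

```text
time_s: 2.75
tool_pos: [375.3, 287.9, 147.8]
tcp_rot: [[-0.974, -0.226, 0.004], [-0.226, 0.974, 0.007], [-0.006, 0.006, -1.0]]
contact_force: [1.2, 0.5, -0.1]
grip_width: 85.3
```

```bash
sed -i 's/round(dr\/n,3)/round(float(dr\/n),3)/' go.py
cat > wv.py <<'E'
import sys,json; from fit import *
# wrist view with model overlay: name list
def wv(name,models):
    o=monitor.get_obs(); d=snap('wrist',name); d=wristcam(d,o)
    im=d['image'][:,:,::-1].copy()
    for m,q in models: draw(im,d,M[m],q,1)
    cv2.imwrite('pics/'+name+'.png',im); return o,d
if __name__=='__main__':
    res=json.load(open('res.json')); o,d=wv(sys.argv[1],[(n.rstrip('LR') if n not in M else n,q) for n,q in res.items() if n in sys.argv[2:]])
    print(np.round(o['tool_pos'],1),np.round(o['contact_force'],1),round(o['grip_width'],1))
E
python3 wv.py w1 blockL; python3 go.py 367 288.5 28 1.771
```

```text
[375.3 287.9 147.8] [ 1.2  0.5 -0.1] 85.3
tilt [ 0.0055  0.0047 -1.    ] cur [379.3 284.3 146.2] 1.8 dist [ -12.3    4.2 -118.2] roll 0.029 q6 0.47
[[[0.0037,0.0023,0.0394],0.01],[[0.0037,0.0022,0.0394],0.01],[[0.0037,0.0022,0.0394],0.01]]
```

View pics/w1.png

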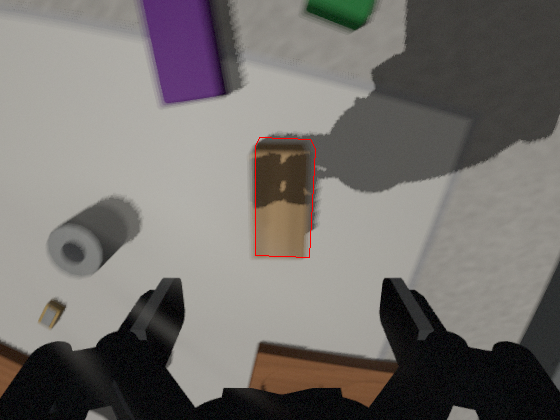

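Request:
carry_out(
  commands=[
    [[0.006, 0.004, 0.005], 0.015],
    [[0.002, 0.001, 0], 0.01],
    [[0, 0, 0], 0],
    [[0, 0, 0], 0],
  ],
)

```text
time_s: 3.2
tool_pos: [369.8, 286.9, 140.6]
tcp_rot: [[-0.98, -0.197, 0.004], [-0.197, 0.98, 0.004], [-0.005, 0.003, -1.0]]
contact_force: [0.2, 0.1, -0.3]
grip_width: 85.7
```

```bash
python3 wv.py w2 blockL;python3 go.py 367 288.5 28 1.771
```

```text
[369.8 286.9 140.6] [ 0.2  0.1 -0.3] 85.7
tilt [ 0.0045  0.0045 -1.    ] cur [369.8 287.  140.6] 1.77 dist [  -2.8    1.5 -112.6] roll -0.001 q6 0.47
[[[0.0008,0.0007,0.0375],-0.0],[[0.0008,0.0007,0.0375],-0.0],[[0.0008,0.0007,0.0375],-0.0]]
```

View pics/w2.png

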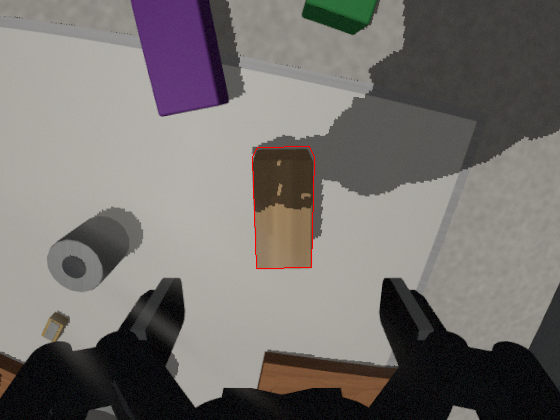

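Request:
carry_out(
  commands=[
    [[0.001, 0.001, 0.03], 0],
    [[0.001, 0.001, 0.03], 0],
    [[0.001, 0, 0.025], 0],
    [[0, 0, 0.015], 0],
    [[0, 0, 0.006], 0],
    [[0, 0, 0], 0],
    [[0, 0, 0], 0],
  ],
)

```text
time_s: 3.95
tool_pos: [367.0, 294.7, 34.8]
tcp_rot: [[-0.978, -0.206, 0.011], [-0.206, 0.978, 0.009], [-0.013, 0.006, -1.0]]
contact_force: [-0.6, 0.6, 0.0]
grip_width: 85.4
```

```bash
python3 go.py 367 288.5 28 1.771
```

```text
tilt [ 0.0113  0.009  -0.9999] cur [367.  294.7  34.8] 1.779 dist [-0.  -6.2 -6.8] roll 0.008 q6 0.47
[[[0.0013,-0.0061,0.0068],0.008]]
```

Request:
carry_out(
  commands=[
    [[0.0013, -0.006, 0.006], 0.008],
    [[0, 0, 0], 0],
    [[0, 0, 0], 0],
  ],
)

```text
time_s: 4.25
tool_pos: [368.4, 289.0, 30.2]
tcp_rot: [[-0.98, -0.198, 0.014], [-0.198, 0.98, 0.011], [-0.016, 0.008, -1.0]]
contact_force: [0.8, 0.8, 0.2]
grip_width: 85.4
```

```bash
python3 go.py 367 288.5 28 1.771
```

```text
tilt [ 0.0145  0.0107 -0.9998] cur [368.4 289.   30.2] 1.77 dist [-1.4 -0.5 -2.2] roll -0.001 q6 0.47
[[[0.0014,-0.0002,0.0022],-0.001]]
```

Request:
carry_out(
  commands=[
    [[0.001, 0, 0.002], 0],
    [[0, 0, 0], 0],
    [[0, 0, 0], 0],
    [[0, 0, 0], 0],
  ],
  claw=1,
  newtons=50,
)

```text
time_s: 4.65
tool_pos: [367.9, 288.9, 28.8]
tcp_rot: [[-0.98, -0.198, 0.016], [-0.198, 0.98, 0.011], [-0.018, 0.008, -1.0]]
contact_force: [-0.1, -0.5, 2.2]
grip_width: 39.6
```

```bash
python3 go.py 367 288.5 28 1.771
```

```text
tilt [ 0.0157  0.0113 -0.9998] cur [367.9 288.9  28.8] 1.77 dist [-0.9 -0.4 -0.8] roll -0.001 q6 0.47
[[[0.001,-0.0002,0.0008],-0.001]]
```

Request:
carry_out(
  commands=[
    [[0, 0, -0.03], 0],
    [[0, 0, -0.045], 0],
    [[0, 0, -0.045], 0],
  ],
)

```text
time_s: 4.95
tool_pos: [362.0, 285.3, 146.9]
tcp_rot: [[-0.98, -0.198, 0.005], [-0.198, 0.98, 0.005], [-0.006, 0.004, -1.0]]
contact_force: [1.2, 0.6, -1.5]
grip_width: 39.2
```

```bash
python3 -c "
from h import *
print(eyes.read_camera('top')['K'][0][0])"; python3 go.py 655.7 51.7 110 1.3
```

```text
471.8745702786662
tilt [ 0.0124  0.0095 -0.9999] cur [364.9 287.1 153.5] 1.77 dist [ 290.8 -235.4  -43.5] roll 0.47 q6 0.35
[[[-0.0265,-0.032,0.0048],0.052],[[-0.0281,-0.0306,0.0048],0.052],[[-0.0297,-0.0291,0.0048],0.052],[[-0.0312,-0.0275,0.0048],0.052],[[-0.0326,-0.0258,0.0048],0.052],[[-0.0339,-0.0241,0.0048],0.052],[[-0.0351,-0.0223,0.0048],0.052],[[-0.0362,-0.0204,0.0048],0.052],[[-0.0372,-0.0185,0.0048],0.052]]
```

Request:
carry_out(
  commands=[
    [[-0.0265, -0.032, 0], 0.052],
    [[-0.028, -0.0305, 0], 0.052],
    [[-0.0297, -0.029, 0], 0.052],
    [[-0.031, -0.0275, 0], 0.052],
    [[-0.0325, -0.0258, 0], 0.052],
    [[-0.034, -0.024, 0], 0.052],
    [[-0.035, -0.0222, 0], 0.052],
    [[-0.0355, -0.02, 0], 0.05],
    [[-0.025, -0.012, 0], 0.03],
    [[-0.005, -0.002, 0], 0],
  ],
)

```text
time_s: 6.0
tool_pos: [659.2, 49.8, 157.7]
tcp_rot: [[-0.967, 0.255, 0.018], [0.255, 0.967, 0.013], [-0.014, 0.018, -1.0]]
contact_force: [0.1, 0.6, -0.6]
grip_width: 39.4
```

```bash
cat > st.py <<'E'
from h import *
for i in range(4): eyes.read_camera('top')
o=monitor.get_obs(); print(np.round(o['tool_pos'],1),np.round(o['contact_force'],1),round(o['grip_width'],1),round(o['time_s'],2))
E
python3 st.py; python3 wv.py w3 bay; python3 go.py 655.7 51.7 50 1.3
```

```text
[656.2  53.  158.1] [ 0.7 -0.1 -0.5] 39.0 6.2
[656.2  53.  158.1] [ 0.7 -0.1 -0.5] 39.0
tilt [ 0.0168  0.0141 -0.9998] cur [656.1  53.2 158.4] 1.318 dist [  -0.4   -1.5 -108.4] roll 0.018 q6 0.35
[[[0.0,-0.0005,0.0361],0.006],[[0.0,-0.0005,0.0361],0.006],[[0.0,-0.0005,0.0361],0.006]]
```

View pics/w3.png

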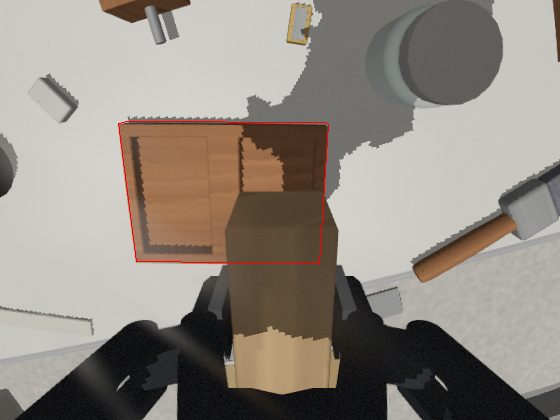

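Request:
carry_out(
  commands=[
    [[0.0005, -0.001, 0.03], 0.009],
    [[0.0005, -0.001, 0.03], 0.009],
    [[0.0005, -0.001, 0.02], 0],
    [[0, 0, 0.01], 0],
  ],
)

```text
time_s: 6.65
tool_pos: [654.2, 56.7, 69.6]
tcp_rot: [[-0.965, 0.262, 0.022], [0.262, 0.965, 0.015], [-0.017, 0.02, -1.0]]
contact_force: [-0.0, -0.3, -1.4]
grip_width: 39.2
```

```bash
python3 st.py; python3 go.py 655.7 51.7 36 1.3
```

```text
[656.2  56.1  72. ] [ 0.1  0.4 -0.4] 39.3 6.85
tilt [ 0.025   0.0145 -0.9996] cur [656.2  56.1  72. ] 1.305 dist [ -0.5  -4.4 -36. ] roll 0.005 q6 0.35
[[[-0.0006,-0.0044,0.036],0.005]]
```

Request:
carry_out(
  commands=[
    [[0, -0.004, 0.012], 0.005],
    [[0, -0.0015, 0.012], 0],
  ],
)

```text
time_s: 7.05
tool_pos: [658.2, 51.1, 50.7]
tcp_rot: [[-0.963, 0.267, 0.032], [0.267, 0.963, 0.014], [-0.027, 0.022, -0.999]]
contact_force: [0.1, 0.1, -1.9]
grip_width: 39.1
```

```bash
python3 st.py; python3 wv.py w4 bay; python3 go.py 655.7 51.7 36 1.3
```

```text
[657.4  51.3  50.1] [-0.1  0.5 -0.9] 39.4 7.25
[657.4  51.3  50.1] [-0.1  0.5 -0.9] 39.4
tilt [ 0.03    0.0144 -0.9994] cur [657.7  51.4  50.4] 1.301 dist [ -2.    0.3 -14.4] roll 0.001 q6 0.35
[[[0.002,-0.0002,0.0144],0.001]]
```

View pics/w4.png

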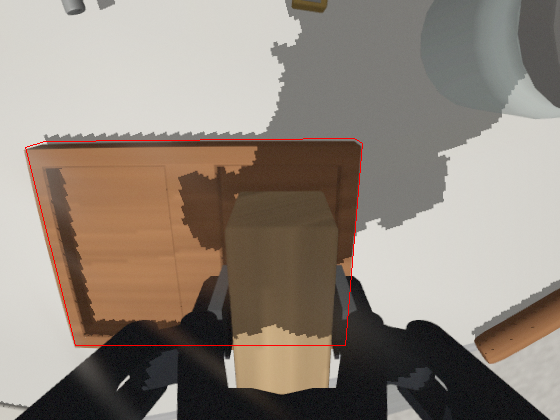

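Request:
carry_out(
  commands=[
    [[0.001, 0, 0.008], 0],
    [[0.001, 0, 0.005], 0],
  ],
)

```text
time_s: 7.5
tool_pos: [657.1, 52.0, 37.8]
tcp_rot: [[-0.963, 0.267, 0.032], [0.267, 0.963, 0.014], [-0.027, 0.022, -0.999]]
contact_force: [0.3, 0.6, -1.2]
grip_width: 39.3
```

```bash
python3 st.py;  python3 go.py 655.7 51.7 34 1.3
```

```text
[657.2  52.1  38.3] [ 0.1  0.2 -1.3] 39.3 7.7
tilt [ 0.0323  0.0144 -0.9994] cur [657.2  52.1  38.3] 1.301 dist [-1.5 -0.4 -4.3] roll 0.001 q6 0.35
[[[0.0014,-0.0008,0.0043],0.001]]
```

Request:
carry_out(
  commands=[
    [[0.001, 0, 0.003], 0],
    [[0, 0, 0.002], 0],
  ],
)

```text
time_s: 7.9
tool_pos: [656.9, 52.4, 34.1]
tcp_rot: [[-0.963, 0.267, 0.034], [0.267, 0.963, 0.014], [-0.029, 0.023, -0.999]]
contact_force: [-8.7, 0.4, 22.1]
grip_width: 39.1
```

```bash
python3 st.py;  python3 go.py 655.7 51.7 34 1.3
```

```text
[656.8  52.4  34.3] [-2.9  0.8  6.9] 39.2 8.1
tilt [ 0.0333  0.0142 -0.9993] cur [656.8  52.4  34.3] 1.301 dist [-1.1 -0.7 -0.3] roll 0.001 q6 0.35
[[[0.0008,-0.001,0.0003],0.001]]
```

Request:
carry_out(
  commands=[
    [[0, 0, 0], 0],
    [[0, 0, 0], 0],
    [[0, 0, 0], 0],
  ],
  claw=-0.4,
)

```text
time_s: 8.4
tool_pos: [657.2, 52.5, 34.7]
tcp_rot: [[-0.963, 0.267, 0.034], [0.267, 0.964, 0.014], [-0.029, 0.023, -0.999]]
contact_force: [-0.1, -0.1, 0.5]
grip_width: 59.7
```

Request:
carry_out(
  commands=[
    [[0, 0, -0.03], 0],
    [[0, 0, -0.045], 0],
    [[0, 0, -0.045], 0],
  ],
)

```text
time_s: 8.7
tool_pos: [648.5, 50.9, 150.2]
tcp_rot: [[-0.963, 0.267, 0.021], [0.267, 0.963, 0.015], [-0.016, 0.02, -1.0]]
contact_force: [0.6, 0.1, -0.1]
grip_width: 59.8
```

```bash
python3 st.py; python3 wv.py w5 bay; python3 go.py 433 147.5 120 0
```

```text
[650.2  50.8 150.8] [ 0.6  0.1 -0.1] 59.5 8.9
[650.2  50.8 150.8] [ 0.6  0.1 -0.1] 59.5
tilt [ 0.023   0.0147 -0.9996] cur [649.2  50.8 149.3] 1.3 dist [-216.2   96.7  -29.3] roll 1.3 q6 1.9
[[[0.0234,0.0035,0.0029],0.13],[[0.0237,0.0005,0.0029],0.13],[[0.0235,-0.0026,0.0029],0.13],[[0.023,-0.0056,0.0029],0.13],[[0.0221,-0.0086,0.0029],0.13],[[0.0208,-0.0114,0.0029],0.13],[[0.0191,-0.014,0.0029],0.13],[[0.0172,-0.0163,0.0029],0.13],[[0.0149,-0.0184,0.0029],0.13],[[0.0124,-0.0202,0.0029],0.13]]
```

View pics/w5.png

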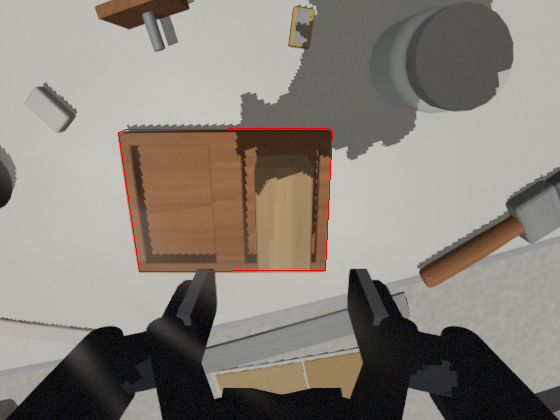

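```bash
python3 go.py 433 147.5 115 1.3 6
```

```text
tilt [ 0.023   0.0147 -0.9996] cur [649.2  50.8 149.3] 1.3 dist [-216.2   96.7  -34.3] roll 0.0 q6 0.6
[[[0.039,0.0059,0.0057],0.0],[[0.039,0.0059,0.0057],0.0],[[0.039,0.0059,0.0057],0.0],[[0.039,0.0059,0.0057],0.0],[[0.039,0.0059,0.0057],0.0],[[0.039,0.0059,0.0057],0.0]]
```

Request:
carry_out(
  commands=[
    [[0.039, 0.006, 0.006], 0],
    [[0.039, 0.006, 0.006], 0],
    [[0.039, 0.006, 0.006], 0],
    [[0.039, 0.006, 0.006], 0],
    [[0.037, 0.006, 0.005], 0],
    [[0.02, 0.004, 0.003], 0],
  ],
  claw=-1,
)

```text
time_s: 9.55
tool_pos: [442.8, 141.5, 103.4]
tcp_rot: [[-0.963, 0.271, 0.01], [0.271, 0.963, 0.013], [-0.006, 0.016, -1.0]]
contact_force: [0.1, -0.7, 0.3]
grip_width: 85.8
```

```bash
python3 st.py; python3 wv.py w6 weightL; python3 go.py 433 147.5 80 1.3
```

```text
[447.  141.  104.7] [ 0.5  0.3 -0.6] 85.4 9.75
[447.  141.  104.7] [ 0.5  0.3 -0.6] 85.4
tilt [ 0.0153  0.0135 -0.9998] cur [447.9 140.8 105. ] 1.296 dist [-14.9   6.7 -25. ] roll -0.004 q6 0.6
[[[0.0161,0.0024,0.025],-0.004]]
```

View pics/w6.png

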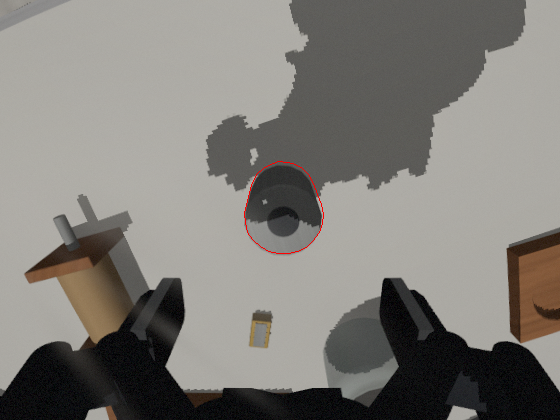

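```bash
cat > go.py <<'E'
import sys; from h import *
def go(x,y,z,phi,n=None,step=45):
    o=monitor.get_obs();R=np.array(o['tcp_rot']);p=np.array(o['tool_pos'])
    cur=np.arctan2(R[1,1],R[0,1]); dr=-((phi-cur+np.pi)%(2*np.pi)-np.pi)
    D=np.array([x,y,z])-p
    n=n or int(max(np.ceil(np.linalg.norm(D)/step),np.ceil(abs(dr)/.14),1))
    q1=np.arctan2(y,x); print('tilt',np.round(R[:,2],4),'cur',np.round(p,1),round(cur,3),'dist',np.round(D,1),'roll',round(dr,3),'q6',round(o['joint_pos'][5]+dr+(q1-o['joint_pos'][0]),2))
    d0=R.T@D/n/1000; rows=[]
    for i in range(n):
        a=dr/n*i; c,s=np.cos(a),np.sin(a)
        rows.append([[round(float(v),4) for v in (c*d0[0]+s*d0[1],-s*d0[0]+c*d0[1],d0[2])],round(float(dr/n),3)])
    for k in range(0,n,10): print(str(rows[k:k+10]).replace(' ',''))
if __name__=='__main__':
    a=[float(v) for v in sys.argv[1:]]; go(*a[:4],n=int(a[4]) if len(a)>4 else None)
E
python3 go.py 433 147.5 30 1.3
```

```text
tilt [ 0.0153  0.0135 -0.9998] cur [447.9 140.8 105. ] 1.296 dist [-14.9   6.7 -75. ] roll -0.004 q6 0.6
[[[0.0085,0.0005,0.0374],-0.002],[[0.0085,0.0006,0.0374],-0.002]]
```

Request:
carry_out(
  commands=[
    [[0.015, 0.001, 0.015], 0],
    [[0.002, 0.001, 0.015], 0],
  ],
)

```text
time_s: 10.0
tool_pos: [436.3, 147.3, 75.3]
tcp_rot: [[-0.962, 0.273, 0.02], [0.274, 0.962, 0.014], [-0.016, 0.019, -1.0]]
contact_force: [-0.0, -0.9, 0.0]
grip_width: 85.0
```

```bash
python3 st.py; python3 go.py 433 147.5 32 1.3
```

```text
[437.3 147.2  76. ] [ 0.  -0.1  1.4] 85.6 10.2
tilt [ 0.0205  0.0139 -0.9997] cur [437.3 147.2  76. ] 1.294 dist [ -4.3   0.3 -44. ] roll -0.006 q6 0.6
[[[0.0049,-0.0017,0.0439],-0.006]]
```

Request:
carry_out(
  commands=[
    [[0.003, -0.001, 0.02], 0],
    [[0.002, -0.001, 0.015], 0],
    [[0.001, 0, 0.007], 0],
  ],
)

```text
time_s: 10.5
tool_pos: [436.8, 147.1, 35.7]
tcp_rot: [[-0.961, 0.275, 0.027], [0.275, 0.961, 0.015], [-0.022, 0.022, -1.0]]
contact_force: [-0.3, -0.0, 0.0]
grip_width: 85.0
```

```bash
python3 st.py; python3 go.py 433 147.5 31 1.3
```

```text
[436.8 147.4  36.5] [ 0.1  0.2 -0.2] 85.7 10.7
tilt [ 0.0276  0.0148 -0.9995] cur [436.8 147.4  36.5] 1.293 dist [-3.8  0.1 -5.5] roll -0.007 q6 0.6
[[[0.0038,-0.001,0.0054],-0.007]]
```

Request:
carry_out(
  commands=[
    [[0.004, -0.001, 0.006], -0.007],
    [[0, 0, 0], 0],
    [[0, 0, 0], 0],
    [[0, 0, 0], 0],
    [[0, 0, 0], 0],
  ],
  claw=1,
  newtons=70,
)

```text
time_s: 11.2
tool_pos: [433.7, 147.3, 32.0]
tcp_rot: [[-0.963, 0.267, 0.03], [0.268, 0.963, 0.014], [-0.026, 0.021, -0.999]]
contact_force: [0.4, -0.1, -5.9]
grip_width: 42.4
```

```bash
python3 st.py; python3 go.py 433 147.5 130 1.3
```

```text
[433.7 147.3  31.9] [-0.5  1.2  1.6] 42.4 11.4
tilt [ 0.0302  0.0138 -0.9994] cur [433.7 147.3  31.9] 1.3 dist [-0.7  0.2 98.1] roll 0.0 q6 0.6
[[[-0.0006,0.0007,-0.0327],0.0],[[-0.0006,0.0007,-0.0327],0.0],[[-0.0006,0.0007,-0.0327],0.0]]
```

Request:
carry_out(
  commands=[
    [[-0.001, 0.001, -0.02], 0],
    [[-0.001, 0.001, -0.04], 0],
    [[-0.001, 0.001, -0.04], 0],
  ],
)

```text
time_s: 11.7
tool_pos: [429.1, 147.1, 129.0]
tcp_rot: [[-0.963, 0.267, 0.017], [0.268, 0.963, 0.012], [-0.013, 0.016, -1.0]]
contact_force: [2.5, 0.5, -5.8]
grip_width: 41.9
```

```bash
python3 st.py; python3 go.py 560.6 425.5 125 1.571 8
```

```text
[430.7 147.4 128.7] [-0.  -0.2 -6.5] 42.0 11.9
tilt [ 0.0207  0.0124 -0.9997] cur [430.7 147.4 128.7] 1.3 dist [129.9 278.1  -3.7] roll -0.271 q6 0.65
[[[-0.0063,0.0378,0.0012],-0.034],[[-0.0076,0.0376,0.0012],-0.034],[[-0.0089,0.0373,0.0012],-0.034],[[-0.0101,0.037,0.0012],-0.034],[[-0.0114,0.0366,0.0012],-0.034],[[-0.0126,0.0362,0.0012],-0.034],[[-0.0138,0.0358,0.0012],-0.034],[[-0.015,0.0353,0.0012],-0.034]]
```

Request:
carry_out(
  commands=[
    [[-0.006, 0.038, 0.001], -0.034],
    [[-0.0076, 0.0376, 0.001], -0.034],
    [[-0.009, 0.037, 0.001], -0.034],
    [[-0.01, 0.037, 0.001], -0.034],
    [[-0.0115, 0.0365, 0.001], -0.034],
    [[-0.0125, 0.036, 0.001], -0.034],
    [[-0.014, 0.034, 0], -0.034],
    [[-0.01, 0.02, 0], -0.034],
  ],
)

```text
time_s: 12.7
tool_pos: [546.2, 411.2, 103.8]
tcp_rot: [[-1.0, -0.006, -0.007], [-0.006, 1.0, -0.001], [0.007, -0.001, -1.0]]
contact_force: [0.4, 0.0, -5.6]
grip_width: 42.0
```

```bash
python3 st.py; python3 wv.py w7 well; python3 go.py 560.6 425.5 80 1.571
```

```text
[545.3 408.7 104.1] [-0.5 -0.6 -5.9] 42.0 12.9
[545.3 408.7 104.1] [-0.5 -0.6 -5.9] 42.0
tilt [-0.0076 -0.002  -1.    ] cur [545.4 408.3 104.9] 1.574 dist [ 15.2  17.2 -24.9] roll 0.003 q6 0.65
[[[-0.0154,0.0172,0.0248],0.003]]
```

View pics/w7.png

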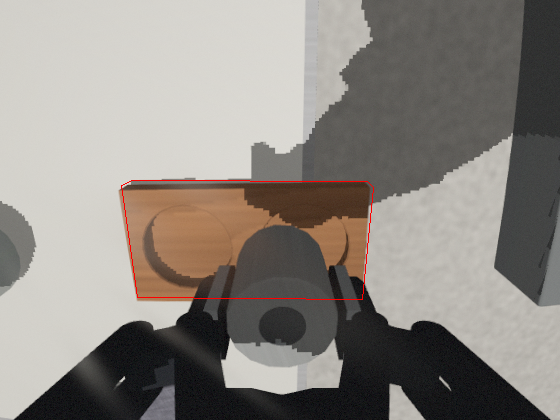

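Request:
carry_out(
  commands=[
    [[-0.008, 0.009, 0.01], 0],
    [[-0.007, 0.007, 0.01], 0],
  ],
)

```text
time_s: 13.15
tool_pos: [559.7, 422.2, 84.4]
tcp_rot: [[-1.0, -0.0, -0.009], [-0.0, 1.0, -0.003], [0.009, -0.003, -1.0]]
contact_force: [-0.7, 0.0, -6.2]
grip_width: 42.5
```

```bash
python3 st.py; python3 go.py 560.6 425.5 45 1.571
```

```text
[559.5 422.3  84.8] [ 0.1 -0.3 -5.5] 42.1 13.35
tilt [-0.0087 -0.0032 -1.    ] cur [559.5 422.3  84.8] 1.572 dist [  1.1   3.2 -39.8] roll 0.001 q6 0.65
[[[-0.0014,0.0033,0.0397],0.001]]
```

Request:
carry_out(
  commands=[
    [[-0.001, 0.002, 0.018], 0],
    [[0, 0, 0.014], 0],
  ],
)

```text
time_s: 13.55
tool_pos: [561.7, 424.4, 55.2]
tcp_rot: [[-1.0, -0.0, -0.005], [-0.0, 1.0, -0.001], [0.005, -0.001, -1.0]]
contact_force: [-0.2, -0.6, -6.2]
grip_width: 42.1
```

```bash
python3 st.py; python3 go.py 560.6 425.5 37 1.571;python3 wv.py w8 well
```

```text
[561.7 424.5  55.8] [-0.2  0.1 -5.2] 42.4 13.75
tilt [-0.0049 -0.0011 -1.    ] cur [561.7 424.5  55.8] 1.571 dist [ -1.1   1.  -18.8] roll 0.0 q6 0.65
[[[0.001,0.001,0.0188],0.0]]
[561.7 424.5  55.8] [-0.2  0.1 -5.2] 42.4
```

View pics/w8.png

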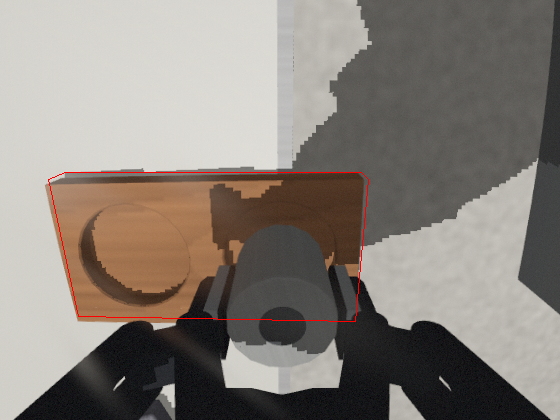

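Request:
carry_out(
  commands=[
    [[0.001, 0, 0.009], 0],
    [[0, 0, 0.006], 0],
  ],
)

```text
time_s: 14.0
tool_pos: [562.3, 425.5, 42.8]
tcp_rot: [[-1.0, -0.001, -0.001], [-0.001, 1.0, 0.001], [0.001, 0.001, -1.0]]
contact_force: [-0.5, 0.5, -5.8]
grip_width: 42.2
```

```bash
python3 st.py; python3 go.py 560.6 425.5 37 1.571
```

```text
[562.4 425.5  43. ] [ 0.4  0.6 -6.2] 41.8 14.2
tilt [-0.001   0.0012 -1.    ] cur [562.4 425.5  43. ] 1.571 dist [-1.8  0.  -6. ] roll 0.0 q6 0.65
[[[0.0018,0.0,0.006],0.0]]
```

Request:
carry_out(
  commands=[
    [[0.002, 0, 0.004], 0],
    [[0, 0, 0.003], 0],
  ],
)

```text
time_s: 14.4
tool_pos: [560.5, 425.8, 37.2]
tcp_rot: [[-1.0, -0.001, -0.0], [-0.001, 1.0, 0.002], [0.0, 0.002, -1.0]]
contact_force: [-11.6, -7.0, 25.0]
grip_width: 42.1
```

```bash
python3 st.py; python3 go.py 560.6 425.5 37 1.571
```

```text
[560.5 425.8  37.4] [-5.4 -3.2  3.2] 42.0 14.6
tilt [-2.0e-04  1.9e-03 -1.0e+00] cur [560.5 425.8  37.4] 1.571 dist [ 0.1 -0.3 -0.4] roll 0.0 q6 0.65
[[[-0.0001,-0.0003,0.0004],0.0]]
```

Request:
carry_out(
  commands=[
    [[0, 0, 0], 0],
    [[0, 0, 0], 0],
    [[0, 0, 0], 0],
  ],
  claw=-0.45,
)

```text
time_s: 14.9
tool_pos: [561.9, 426.7, 39.2]
tcp_rot: [[-1.0, -0.001, 0.003], [-0.001, 1.0, 0.004], [-0.003, 0.004, -1.0]]
contact_force: [-0.6, 0.0, -0.3]
grip_width: 61.9
```

Request:
carry_out(
  commands=[
    [[0, 0, -0.02], 0],
    [[0, 0, -0.045], 0],
    [[0, 0, -0.045], 0],
  ],
)

```text
time_s: 15.2
tool_pos: [558.6, 424.3, 145.2]
tcp_rot: [[-1.0, -0.001, -0.006], [-0.001, 1.0, -0.002], [0.006, -0.002, -1.0]]
contact_force: [1.3, 0.4, 0.3]
grip_width: 62.3
```

```bash
python3 st.py; python3 wv.py w9 well; python3 go.py 433 -133 150 1.571 14
```

```text
[559.9 425.1 145.8] [ 0.5 -0.4 -1. ] 61.7 15.4
[559.9 425.1 145.8] [ 0.5 -0.4 -1. ] 61.7
tilt [-4.6e-03 -9.0e-04 -1.0e+00] cur [559.  424.6 144.3] 1.571 dist [-126.  -557.6    5.7] roll 0.0 q6 -0.3
[[[0.009,-0.0398,-0.0003],0.0],[[0.009,-0.0398,-0.0003],0.0],[[0.009,-0.0398,-0.0003],0.0],[[0.009,-0.0398,-0.0003],0.0],[[0.009,-0.0398,-0.0003],0.0],[[0.009,-0.0398,-0.0003],0.0],[[0.009,-0.0398,-0.0003],0.0],[[0.009,-0.0398,-0.0003],0.0],[[0.009,-0.0398,-0.0003],0.0],[[0.009,-0.0398,-0.0003],0.0]]
[[[0.009,-0.0398,-0.0003],0.0],[[0.009,-0.0398,-0.0003],0.0],[[0.009,-0.0398,-0.0003],0.0],[[0.009,-0.0398,-0.0003],0.0]]
```

View pics/w9.png

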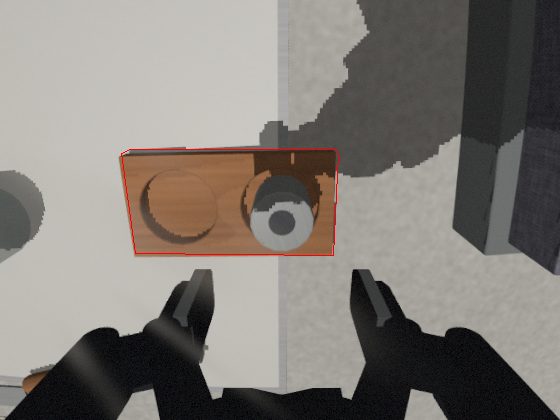

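Request:
carry_out(
  commands=[
    [[0.02, -0.038, -0.002], 0],
    [[0.02, -0.04, -0.002], 0],
    [[0.02, -0.04, -0.002], 0],
    [[0.015, -0.042, -0.002], 0],
    [[0.01, -0.043, -0.001], 0],
    [[0.008, -0.043, -0.001], 0],
    [[0.007, -0.043, -0.001], 0],
    [[0.006, -0.043, -0.001], 0],
    [[0.005, -0.043, -0.001], 0],
  ],
  claw=-1,
)

```text
time_s: 16.35
tool_pos: [435.6, 39.6, 144.5]
tcp_rot: [[-1.0, -0.009, -0.024], [-0.008, 1.0, -0.005], [0.024, -0.005, -1.0]]
contact_force: [0.8, -0.1, 1.1]
grip_width: 85.5
```

```bash
python3 go.py 433 -133 120 1.571
```

```text
tilt [-0.0236 -0.0055 -0.9997] cur [435.6  39.6 144.5] 1.579 dist [  -2.6 -172.6  -24.5] roll 0.008 q6 -0.3
[[[0.0009,-0.0431,0.0064],0.002],[[0.0008,-0.0431,0.0064],0.002],[[0.0007,-0.0431,0.0064],0.002],[[0.0006,-0.0431,0.0064],0.002]]
```

Request:
carry_out(
  commands=[
    [[0.001, -0.043, 0.003], 0],
    [[0.001, -0.043, 0.003], 0],
    [[0.001, -0.043, 0.005], 0.004],
    [[0.001, -0.03, 0.005], 0.004],
    [[0, -0.01, 0.004], 0],
  ],
)

```text
time_s: 16.85
tool_pos: [426.4, -138.3, 120.1]
tcp_rot: [[-1.0, 0.003, -0.031], [0.004, 1.0, -0.004], [0.031, -0.004, -1.0]]
contact_force: [-0.4, 1.4, -0.4]
grip_width: 85.4
```

```bash
python3 st.py; python3 wv.py w10 weightR; python3 go.py 433 -133 80 1.571
```

```text
[ 426.7 -135.1  120.8] [ 0.3  0.5 -0.4] 85.6 17.05
[ 426.7 -135.1  120.8] [ 0.3  0.5 -0.4] 85.6
tilt [-0.0302 -0.003  -0.9995] cur [ 427.  -134.8  121.1] 1.571 dist [  6.    1.8 -41.1] roll 0.0 q6 -0.3
[[[-0.0072,0.0019,0.0409],0.0]]
```

View pics/w10.png

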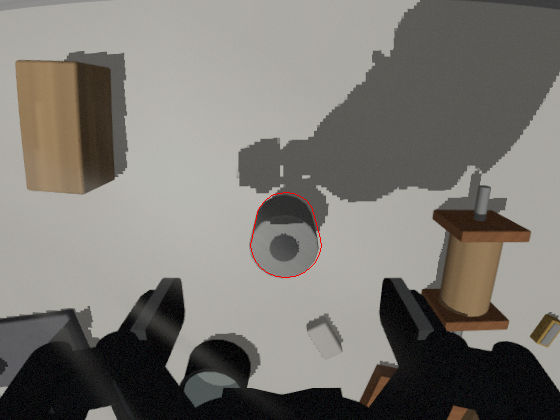

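Request:
carry_out(
  commands=[
    [[-0.004, 0.001, 0.025], 0],
    [[-0.003, 0.001, 0.025], 0],
    [[-0.002, 0, 0.015], 0],
    [[0, 0, 0.01], 0],
  ],
)

```text
time_s: 17.5
tool_pos: [436.6, -128.1, 45.8]
tcp_rot: [[-1.0, -0.009, -0.025], [-0.009, 1.0, -0.004], [0.025, -0.004, -1.0]]
contact_force: [0.0, -0.1, -0.4]
grip_width: 85.3
```

```bash
python3 st.py; python3 go.py 433 -133 31 1.571
```

```text
[ 436.7 -129.2   46.9] [-0.1  0.3 -0.6] 85.5 17.7
tilt [-0.0249 -0.0049 -0.9997] cur [ 436.7 -129.2   46.9] 1.578 dist [ -3.7  -3.8 -15.9] roll 0.007 q6 -0.3
[[[0.0033,-0.0037,0.0161],0.007]]
```

Request:
carry_out(
  commands=[
    [[0.003, -0.0035, 0.01], 0.007],
    [[0, 0, 0.006], 0],
  ],
)

```text
time_s: 17.9
tool_pos: [434.7, -133.5, 32.1]
tcp_rot: [[-1.0, -0.0, -0.021], [-0.0, 1.0, -0.007], [0.021, -0.007, -1.0]]
contact_force: [0.4, 0.2, -0.4]
grip_width: 85.4
```

```bash
python3 st.py; python3 go.py 433 -133 31 1.571
```

```text
[ 434.8 -133.3   32.3] [-0.8 -0.5 -0.7] 85.7 18.1
tilt [-0.0218 -0.0063 -0.9997] cur [ 434.8 -133.3   32.3] 1.571 dist [-1.8  0.3 -1.3] roll 0.0 q6 -0.3
[[[0.0018,0.0003,0.0013],0.0]]
```

Request:
carry_out(
  commands=[
    [[0.002, 0, 0.001], 0],
    [[0, 0, 0], 0],
    [[0, 0, 0], 0],
    [[0, 0, 0], 0],
  ],
  claw=1,
  newtons=70,
)

```text
time_s: 18.5
tool_pos: [433.0, -133.9, 32.1]
tcp_rot: [[-1.0, -0.0, -0.021], [-0.0, 1.0, -0.007], [0.021, -0.007, -1.0]]
contact_force: [-1.4, 0.1, 4.6]
grip_width: 42.1
```

```bash
python3 st.py; python3 go.py 433 -133 130 1.571
```

```text
[ 433.  -133.8   32.1] [-1.2 -0.4  6.6] 42.2 18.7
tilt [-0.021  -0.0074 -0.9998] cur [ 433.  -133.8   32.1] 1.571 dist [ 0.   0.8 97.9] roll 0.0 q6 -0.3
[[[0.0007,0.0,-0.0326],0.0],[[0.0007,0.0,-0.0326],0.0],[[0.0007,0.0,-0.0326],0.0]]
```

Request:
carry_out(
  commands=[
    [[0.001, 0, -0.02], 0],
    [[0.001, 0, -0.045], 0],
    [[0, 0.015, -0.045], 0],
    [[0, 0.035, -0.012], 0],
    [[0, 0.043, -0.003], 0],
    [[0, 0.043, -0.002], 0],
    [[0, 0.043, -0.002], 0],
    [[0, 0.043, -0.002], 0],
    [[0, 0.043, -0.002], 0],
    [[0, 0.043, -0.002], 0],
  ],
)

```text
time_s: 19.7
tool_pos: [431.8, 182.5, 168.8]
tcp_rot: [[-1.0, 0.01, -0.025], [0.01, 1.0, -0.006], [0.025, -0.006, -1.0]]
contact_force: [1.7, -0.3, -5.1]
grip_width: 42.4
```

```bash
python3 go.py 560 345 125 1.571 5
```

```text
tilt [-0.0252 -0.0059 -0.9997] cur [431.8 182.5 168.8] 1.561 dist [128.2 162.5 -43.8] roll -0.01 q6 0.55
[[[-0.0255,0.0328,0.0079],-0.002],[[-0.0256,0.0328,0.0079],-0.002],[[-0.0257,0.0327,0.0079],-0.002],[[-0.0257,0.0327,0.0079],-0.002],[[-0.0258,0.0326,0.0079],-0.002]]
```

Request:
carry_out(
  commands=[
    [[-0.0255, 0.033, 0.006], -0.002],
    [[-0.0255, 0.033, 0.006], -0.002],
    [[-0.0255, 0.033, 0.006], -0.002],
    [[-0.025, 0.03, 0.006], -0.002],
    [[-0.02, 0.018, 0.005], 0],
  ],
)

```text
time_s: 20.2
tool_pos: [550.4, 338.9, 132.4]
tcp_rot: [[-1.0, -0.005, -0.03], [-0.005, 1.0, -0.007], [0.03, -0.007, -1.0]]
contact_force: [1.0, -0.3, -5.3]
grip_width: 41.8
```

```bash
python3 st.py; python3 go.py 560 345 60 1.571; python3 wv.py w11 well
```

```text
[549.3 336.6 132.3] [-1.1 -0.2 -4.7] 42.1 20.4
tilt [-0.0319 -0.0085 -0.9995] cur [549.3 336.6 132.3] 1.575 dist [ 10.7   8.4 -72.3] roll 0.004 q6 0.55
[[[-0.0065,0.0045,0.0359],0.002],[[-0.0065,0.0045,0.0359],0.002]]
[549.3 336.6 132.3] [-1.1 -0.2 -4.7] 42.1
```

View pics/w11.png

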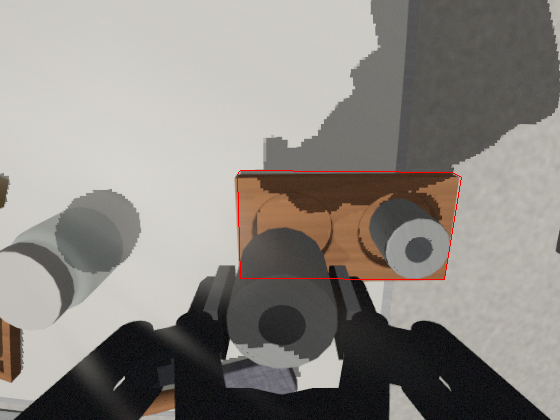

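Request:
carry_out(
  commands=[
    [[-0.006, 0.004, 0.025], 0],
    [[-0.005, 0.003, 0.025], 0],
    [[-0.002, 0, 0.015], 0],
  ],
)

```text
time_s: 20.75
tool_pos: [560.6, 341.5, 69.6]
tcp_rot: [[-1.0, -0.002, -0.028], [-0.002, 1.0, -0.007], [0.028, -0.007, -1.0]]
contact_force: [-0.2, -0.4, -4.6]
grip_width: 42.1
```

```bash
python3 st.py; python3 go.py 560.5 344 42 1.571; python3 wv.py w12 well
```

```text
[561.1 341.8  71.3] [-0.   0.3 -4.2] 42.1 20.95
tilt [-0.0267 -0.0063 -0.9996] cur [561.1 341.8  71.3] 1.573 dist [ -0.6   2.2 -29.3] roll 0.002 q6 0.55
[[[-0.0002,0.0024,0.0293],0.002]]
[561.1 341.8  71.3] [-0.   0.3 -4.2] 42.1
```

View pics/w12.png

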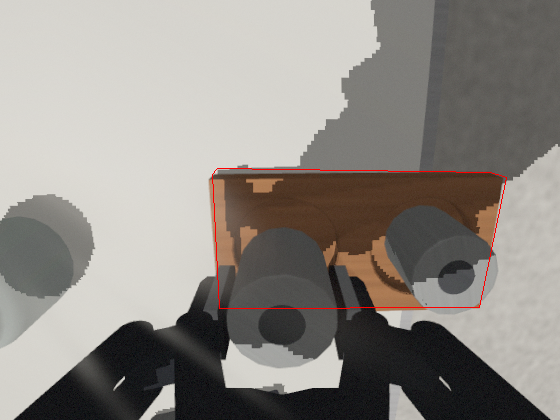

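Request:
carry_out(
  commands=[
    [[0, 0.002, 0.016], 0],
    [[0, 0, 0.011], 0],
  ],
)

```text
time_s: 21.2
tool_pos: [563.0, 345.1, 47.2]
tcp_rot: [[-1.0, -0.002, -0.02], [-0.002, 1.0, -0.003], [0.02, -0.003, -1.0]]
contact_force: [-0.7, 0.5, -5.9]
grip_width: 42.3
```

```bash
python3 st.py; python3 go.py 560.5 344 37 1.571
```

```text
[562.9 344.8  47.5] [-0.9 -0.6 -5.1] 42.4 21.4
tilt [-0.0209 -0.0037 -0.9998] cur [562.9 344.8  47.5] 1.573 dist [ -2.4  -0.8 -10.5] roll 0.002 q6 0.55
[[[0.0022,-0.0007,0.0105],0.002]]
```

Request:
carry_out(
  commands=[
    [[0.002, -0.001, 0.006], 0],
    [[0, 0, 0.004], 0],
  ],
)

```text
time_s: 21.6
tool_pos: [561.2, 344.0, 38.0]
tcp_rot: [[-1.0, -0.002, -0.019], [-0.002, 1.0, -0.003], [0.019, -0.003, -1.0]]
contact_force: [0.3, 0.3, -4.8]
grip_width: 42.5
```

```bash
python3 st.py; python3 go.py 560.5 344 37 1.571
```

```text
[561.7 344.2  38.4] [ 0.5 -0.1 -5.3] 42.1 21.8
tilt [-0.0187 -0.0027 -0.9998] cur [561.7 344.2  38.4] 1.573 dist [-1.2 -0.2 -1.4] roll 0.002 q6 0.55
[[[0.0012,-0.0002,0.0014],0.002]]
```

Request:
carry_out(
  commands=[
    [[0.001, 0, 0.002], 0],
  ],
)

```text
time_s: 21.9
tool_pos: [561.5, 344.4, 37.1]
tcp_rot: [[-1.0, -0.002, -0.017], [-0.002, 1.0, -0.002], [0.017, -0.002, -1.0]]
contact_force: [-0.1, -4.4, 16.4]
grip_width: 42.1
```

```bash
python3 st.py; python3 go.py 560.5 344 37 1.571
```

```text
[561.5 344.4  37.3] [ 0.6 -1.   2.9] 42.1 22.1
tilt [-0.0169 -0.0021 -0.9999] cur [561.5 344.4  37.3] 1.573 dist [-1.  -0.4 -0.3] roll 0.002 q6 0.55
[[[0.001,-0.0004,0.0003],0.002]]
```

Request:
carry_out(
  commands=[
    [[0, 0, 0], 0],
    [[0, 0, 0], 0],
    [[0, 0, 0], 0],
  ],
  claw=-0.4,
)

```text
time_s: 22.4
tool_pos: [561.8, 344.9, 37.9]
tcp_rot: [[-1.0, -0.002, -0.016], [-0.002, 1.0, -0.001], [0.016, -0.001, -1.0]]
contact_force: [-0.7, 0.1, -0.6]
grip_width: 59.8
```

Request:
carry_out(
  commands=[
    [[0, 0, -0.02], 0],
    [[0, 0, -0.045], 0],
    [[0, 0, -0.045], 0],
    [[0.01, 0, -0.015], 0],
    [[0.03, -0.01, 0], 0],
  ],
)

```text
time_s: 22.9
tool_pos: [524.4, 335.1, 166.0]
tcp_rot: [[-1.0, -0.001, -0.018], [-0.001, 1.0, -0.001], [0.018, -0.001, -1.0]]
contact_force: [-0.2, -0.8, 0.4]
grip_width: 59.7
```

```bash
python3 st.py; python3 wv.py w13 well; python3 go.py 359 -276 140 1.5 15
```

```text
[521.4 333.9 163.9] [0.5 0.5 0.4] 59.8 23.1
[521.4 333.9 163.9] [0.5 0.5 0.4] 59.8
tilt [-0.0228 -0.0038 -0.9997] cur [522.  334.  163.7] 1.573 dist [-163.  -610.   -23.7] roll 0.073 q6 -0.58
[[[0.0109,-0.0406,0.002],0.005],[[0.0107,-0.0407,0.002],0.005],[[0.0105,-0.0407,0.002],0.005],[[0.0103,-0.0408,0.002],0.005],[[0.0101,-0.0408,0.002],0.005],[[0.0099,-0.0409,0.002],0.005],[[0.0097,-0.0409,0.002],0.005],[[0.0095,-0.041,0.002],0.005],[[0.0093,-0.041,0.002],0.005],[[0.0091,-0.0411,0.002],0.005]]
[[[0.0089,-0.0411,0.002],0.005],[[0.0087,-0.0412,0.002],0.005],[[0.0085,-0.0412,0.002],0.005],[[0.0083,-0.0412,0.002],0.005],[[0.0081,-0.0413,0.002],0.005]]
```

View pics/w13.png

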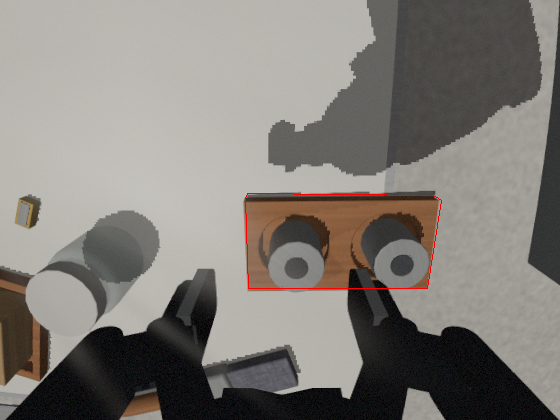

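Request:
carry_out(
  commands=[
    [[0.012, -0.041, 0], 0],
    [[0.012, -0.042, 0], 0],
    [[0.01, -0.042, 0], 0],
    [[0.007, -0.043, 0], 0],
    [[0.006, -0.043, 0.002], 0],
    [[0.005, -0.043, 0.003], 0],
    [[0.004, -0.036, 0.005], 0],
    [[0.002, -0.018, 0.006], 0],
  ],
  claw=-1,
)

```text
time_s: 23.95
tool_pos: [468.0, 18.2, 145.5]
tcp_rot: [[-1.0, -0.006, -0.021], [-0.006, 1.0, -0.003], [0.021, -0.003, -1.0]]
contact_force: [-0.3, 0.6, -1.0]
grip_width: 85.1
```

```bash
python3 st.py; python3 wv.py w14 spool; python3 go.py 460.5 4.5 80 1.571
```

```text
[468.1  20.8 145.6] [ 0.5  0.3 -0.8] 85.6 24.15
[468.1  20.8 145.6] [ 0.5  0.3 -0.8] 85.6
tilt [-0.0208 -0.0023 -0.9998] cur [468.2  21.3 145.8] 1.579 dist [ -7.7 -16.8 -65.8] roll 0.008 q6 0.01
[[[0.0032,-0.0083,0.033],0.004],[[0.0032,-0.0083,0.033],0.004]]
```

View pics/w14.png

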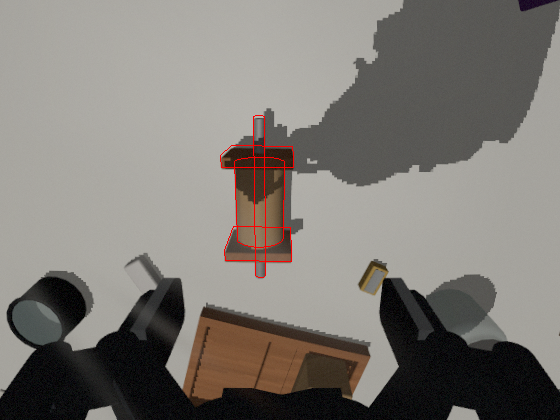

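Request:
carry_out(
  commands=[
    [[0.003, -0.009, 0.025], 0.004],
    [[0.003, -0.007, 0.025], 0.004],
    [[0.001, -0.002, 0.02], 0],
  ],
)

```text
time_s: 24.5
tool_pos: [464.4, 5.8, 76.9]
tcp_rot: [[-1.0, -0.006, -0.013], [-0.006, 1.0, -0.003], [0.013, -0.003, -1.0]]
contact_force: [0.4, 0.0, -1.1]
grip_width: 85.3
```

```bash
python3 st.py; python3 wv.py w15 spool; python3 go.py 460.5 4.5 20 1.571
```

```text
[464.3   5.9  78. ] [-0.6 -0.5 -0.3] 85.3 24.7
[464.3   5.9  78. ] [-0.6 -0.5 -0.3] 85.3
tilt [-0.0125 -0.0026 -0.9999] cur [464.8   5.7  78.5] 1.576 dist [ -4.3  -1.2 -58.5] roll 0.005 q6 0.01
[[[0.0018,-0.0005,0.0293],0.003],[[0.0018,-0.0005,0.0293],0.003]]
```

View pics/w15.png

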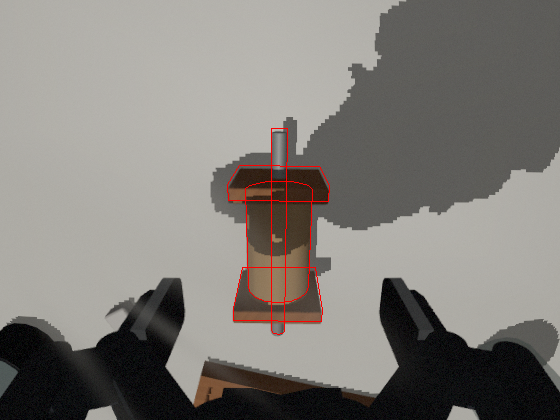

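Request:
carry_out(
  commands=[
    [[0.002, -0.001, 0.025], 0],
    [[0.001, 0, 0.015], 0],
    [[0.001, 0, 0.008], 0],
  ],
)

```text
time_s: 25.05
tool_pos: [465.6, 5.3, 34.0]
tcp_rot: [[-1.0, -0.008, -0.002], [-0.008, 1.0, -0.004], [0.003, -0.004, -1.0]]
contact_force: [0.9, 0.0, 0.5]
grip_width: 85.8
```

```bash
python3 st.py; python3 go.py 460.5 4.5 20 1.571
```

```text
[465.3   5.1  34.5] [ 0.4 -0.   0.7] 85.6 25.25
tilt [-0.0031 -0.0038 -1.    ] cur [465.3   5.1  34.5] 1.578 dist [ -4.8  -0.6 -14.5] roll 0.007 q6 0.01
[[[0.0048,-0.0005,0.0145],0.007]]
```

Request:
carry_out(
  commands=[
    [[0.004, 0, 0.008], 0.007],
    [[0.001, 0, 0.005], 0],
  ],
)

```text
time_s: 25.45
tool_pos: [461.7, 4.9, 22.5]
tcp_rot: [[-1.0, -0.0, 0.0], [-0.0, 1.0, -0.004], [-0.0, -0.004, -1.0]]
contact_force: [0.2, -0.9, 0.4]
grip_width: 85.7
```

```bash
python3 st.py; python3 go.py 460.5 4.5 20 1.571
```

```text
[462.    4.8  22.6] [-0.4  0.6 -0.3] 85.1 25.65
tilt [ 1.0e-04 -4.3e-03 -1.0e+00] cur [462.    4.8  22.6] 1.571 dist [-1.5 -0.3 -2.6] roll 0.0 q6 0.01
[[[0.0015,-0.0003,0.0026],0.0]]
```

Request:
carry_out(
  commands=[
    [[0.001, 0, 0.002], 0],
    [[0, 0, 0], 0],
    [[0, 0, 0], 0],
    [[0, 0, 0], 0],
    [[0, 0, 0], 0],
  ],
  claw=1,
  newtons=40,
)

```text
time_s: 26.15
tool_pos: [461.3, 4.7, 21.1]
tcp_rot: [[-1.0, -0.0, 0.001], [-0.0, 1.0, -0.004], [-0.001, -0.004, -1.0]]
contact_force: [0.4, 0.5, -0.8]
grip_width: 35.0
```

```bash
python3 st.py; python3 go.py 460.5 4.5 150 1.571;python3 wv.py w16 spool
```

```text
[461.3   4.7  21. ] [-0.2  0.1  1. ] 35.1 26.35
tilt [ 8.0e-04 -4.5e-03 -1.0e+00] cur [461.3   4.7  21. ] 1.571 dist [ -0.8  -0.2 129. ] roll 0.0 q6 0.01
[[[0.0002,-0.0003,-0.043],0.0],[[0.0002,-0.0003,-0.043],0.0],[[0.0002,-0.0003,-0.043],0.0]]
[461.3   4.7  21. ] [-0.2  0.1  1. ] 35.1
```

View pics/w16.png

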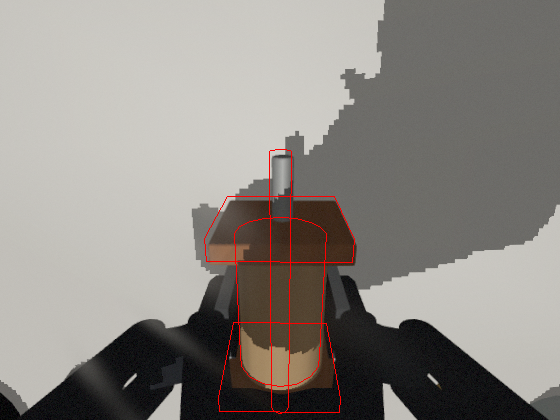

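Request:
carry_out(
  commands=[
    [[0, 0, -0.025], 0],
    [[0, 0, -0.045], 0],
    [[0, 0, -0.045], 0],
    [[0, 0, -0.02], 0],
  ],
)

```text
time_s: 26.8
tool_pos: [458.0, 5.7, 157.1]
tcp_rot: [[-1.0, -0.0, -0.008], [-0.0, 1.0, -0.003], [0.008, -0.003, -1.0]]
contact_force: [-0.6, 0.4, -1.8]
grip_width: 34.6
```

```bash
python3 st.py; python3 go.py 557 -365 175 0.17 11
```

```text
[456.8   5.9 153.6] [-0.2  0.2 -0.9] 34.9 27.0
tilt [-0.0111 -0.0027 -0.9999] cur [456.8   5.9 153.6] 1.571 dist [ 100.2 -370.9   21.4] roll 1.401 q6 0.82
[[[-0.0091,-0.0337,-0.002],0.127],[[-0.0133,-0.0323,-0.002],0.127],[[-0.0173,-0.0303,-0.002],0.127],[[-0.021,-0.0279,-0.002],0.127],[[-0.0244,-0.025,-0.002],0.127],[[-0.0274,-0.0217,-0.002],0.127],[[-0.0299,-0.0181,-0.002],0.127],[[-0.0319,-0.0141,-0.002],0.127],[[-0.0335,-0.0099,-0.002],0.127],[[-0.0345,-0.0056,-0.002],0.127]]
[[[-0.0349,-0.0012,-0.002],0.127]]
```

Request:
carry_out(
  commands=[
    [[-0.009, -0.0335, -0.003], 0.127],
    [[-0.013, -0.032, -0.003], 0.127],
    [[-0.017, -0.03, -0.003], 0.127],
    [[-0.021, -0.028, -0.003], 0.127],
    [[-0.024, -0.025, -0.003], 0.127],
    [[-0.027, -0.022, -0.003], 0.127],
    [[-0.03, -0.018, -0.003], 0.127],
    [[-0.032, -0.014, -0.003], 0.127],
    [[-0.033, -0.01, -0.003], 0.127],
    [[-0.02, -0.004, -0.001], 0.127],
  ],
)

```text
time_s: 28.0
tool_pos: [529.6, -323.0, 158.3]
tcp_rot: [[-0.254, 0.966, -0.039], [0.967, 0.254, 0.013], [0.022, -0.034, -0.999]]
contact_force: [-0.0, -0.1, -1.7]
grip_width: 34.6
```

```bash
python3 st.py; python3 go.py 557 -365 150 0.17;python3 wv.py w17 holder
```

```text
[ 529.1 -320.3  158.5] [ 0.4  0.1 -0.4] 35.2 28.2
tilt [-0.0394  0.0138 -0.9991] cur [ 529.1 -320.3  158.5] 0.265 dist [ 27.9 -44.7  -8.5] roll 0.095 q6 0.82
[[[-0.0253,0.0078,0.0034],0.048],[[-0.0249,0.009,0.0034],0.048]]
[ 529.1 -320.3  158.5] [ 0.4  0.1 -0.4] 35.2
```

View pics/w17.png

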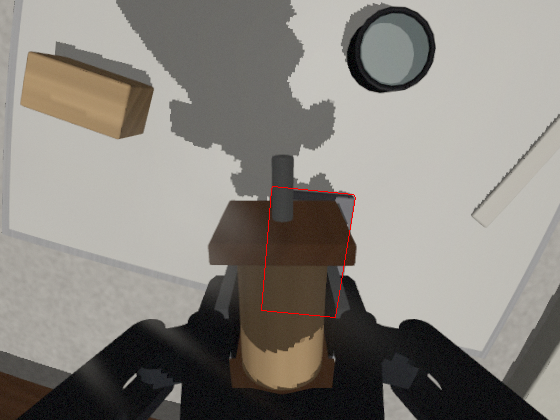

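```bash
cat > hp.py <<'E'
from fit import *
out=[]
q=[556.9,-365,.17]
for c,(x0,x1,y0,y1) in dict(top=(380,470,115,185),scene=(200,290,310,400)).items():
    d=eyes.read_camera(c); d['image']=cv2.imread(f'pics/{c}0.png')[:,:,::-1]
    S=6; im=cv2.resize(d['image'][y0:y1,x0:x1],None,fx=S,fy=S,interpolation=cv2.INTER_CUBIC)[:,:,::-1].copy()
    draw(im,d,[boxpts(70,116,0,10),boxpts(44,6,10,80,0,49),boxpts(44,6,10,80,0,-49)],q,S,(x0*S,y0*S))
    # slot bottoms
    for s in (49,-49):
        for z,w in((45,6),(60,6),(80,16)):
            for sg in(-1,1):
                p=proj(d,place(np.array([[sg*w,s,z]],float),q))[0]
                cv2.circle(im,tuple(int(v) for v in ((p+.5)*S-[x0*S,y0*S])),3,(0,255,255),1)
    cv2.imwrite(f'pics/h_{c}.png',cv2.convertScaleAbs(im,alpha=1.7))
E
python3 hp.py
```

```text
(no output)
```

View pics/h_top.png

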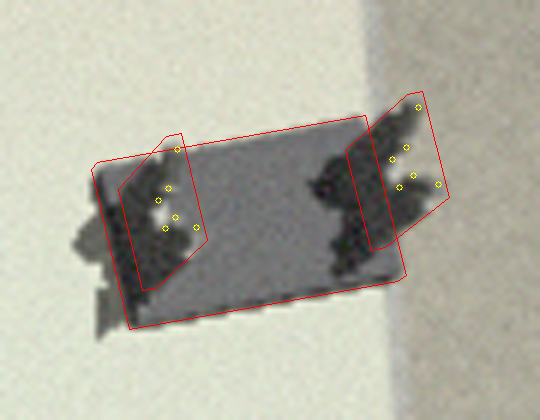

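View pics/h_scene.png

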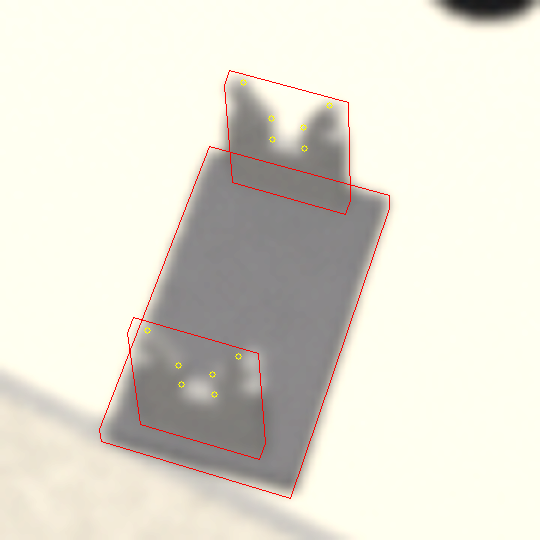

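Request:
carry_out(
  commands=[
    [[-0.025, 0.008, 0.002], 0.048],
    [[-0.019, 0.007, 0.01], 0.04],
    [[0, 0, 0.012], 0],
  ],
)

```text
time_s: 28.65
tool_pos: [555.7, -356.5, 136.0]
tcp_rot: [[-0.181, 0.983, -0.036], [0.983, 0.181, 0.011], [0.017, -0.033, -0.999]]
contact_force: [-0.8, 0.1, -0.9]
grip_width: 34.7
```

```bash
python3 st.py; python3 go.py 557 -365 105 0.17
```

```text
[ 554.  -354.3  136.2] [ 0.2  0.  -0.6] 34.6 28.85
tilt [-0.0383  0.0132 -0.9992] cur [ 554.  -354.3  136.2] 0.184 dist [  3.  -10.7 -31.2] roll 0.014 q6 0.82
[[[-0.0117,0.0021,0.0309],0.014]]
```

Request:
carry_out(
  commands=[
    [[-0.007, 0.001, 0.015], 0.008],
    [[-0.004, 0.001, 0.012], 0.006],
  ],
)

```text
time_s: 29.05
tool_pos: [557.9, -364.4, 110.3]
tcp_rot: [[-0.17, 0.985, -0.035], [0.985, 0.17, 0.011], [0.017, -0.033, -0.999]]
contact_force: [-0.0, 0.5, -1.4]
grip_width: 34.8
```

```bash
cat > sc.py <<'E'
import sys; from fit import *
def crop(c,x0,x1,y0,y1,S,name,a=1.5):
    d=eyes.read_camera(c); im=cv2.resize(d['image'][y0:y1,x0:x1],None,fx=S,fy=S,interpolation=cv2.INTER_CUBIC)[:,:,::-1]
    cv2.imwrite('pics/'+name+'.png',cv2.convertScaleAbs(im,alpha=a))
if __name__=='__main__':
    c=sys.argv[1];a=[int(v) for v in sys.argv[2:7]];crop(c,*a,sys.argv[7])
E
python3 st.py; python3 go.py 557 -365 80 0.17; python3 sc.py scene 190 310 270 400 5 s18; python3 sc.py top 370 490 90 200 5 t18
```

```text
[ 557.7 -364.2  110.6] [ 0.7  0.1 -0.7] 34.7 29.25
tilt [-0.036   0.0116 -0.9993] cur [ 557.7 -364.2  110.6] 0.171 dist [ -0.7  -0.8 -30.6] roll 0.001 q6 0.82
[[[-0.0012,0.0002,0.0306],0.001]]
```

View pics/s18.png

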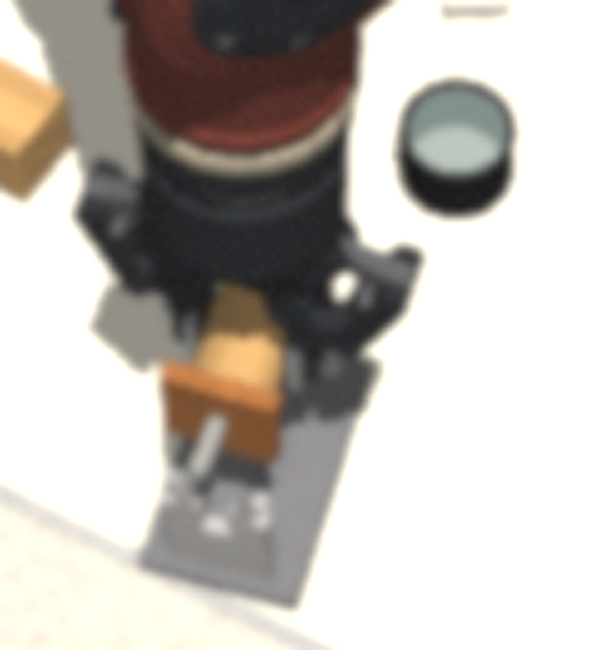

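View pics/t18.png

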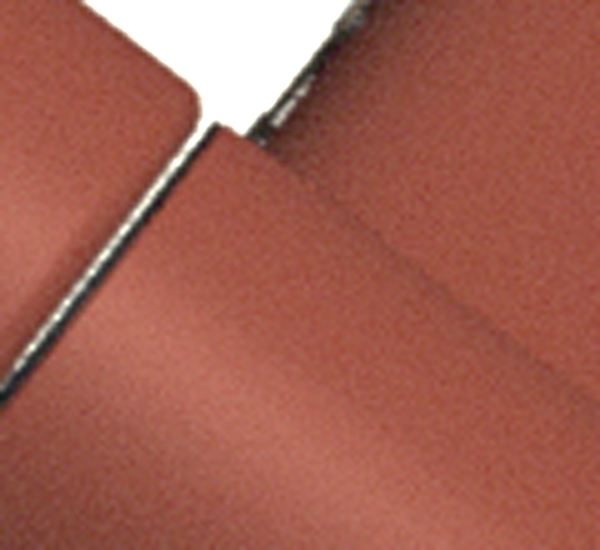

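Request:
carry_out(
  commands=[
    [[-0.001, 0, 0.016], 0],
    [[0, 0, 0.01], 0],
  ],
)

```text
time_s: 29.55
tool_pos: [558.8, -366.1, 87.3]
tcp_rot: [[-0.17, 0.985, -0.031], [0.985, 0.171, 0.008], [0.013, -0.03, -0.999]]
contact_force: [0.5, -0.7, -1.3]
grip_width: 34.6
```

```bash
python3 st.py; python3 go.py 557 -365 60 0.17
cat > sp.py <<'E'
import sys; from fit import *
o=monitor.get_obs();p=o['tool_pos'];R=np.array(o['tcp_rot']);phi=np.arctan2(R[1,1],R[0,1])
d=eyes.read_camera('scene');x0,x1,y0,y1,S=190,310,290,400,6
im=cv2.convertScaleAbs(cv2.resize(d['image'][y0:y1,x0:x1],None,fx=S,fy=S,interpolation=cv2.INTER_CUBIC)[:,:,::-1],alpha=1.5)
draw(im,d,M['spool'],[p[0],p[1],phi+np.pi/2,p[2]-21],S,(x0*S,y0*S))
draw(im,d,[boxpts(70,116,0,10)],[557,-365,.17],S,(x0*S,y0*S),(0,255,0))
for s in (49,-49):
  for z,w in((45,6),(60,6),(80,16)):
    for sg in(-1,1):
      q=proj(d,place(np.array([[sg*w,s,z]],float),[557,-365,.17]))[0]
      cv2.circle(im,tuple(int(v) for v in ((q+.5)*S-[x0*S,y0*S])),3,(0,255,255),1)
cv2.imwrite('pics/'+sys.argv[1]+'.png',im)
E
python3 sp.py s19
```

```text
[ 558.9 -366.1   88. ] [-0.3 -0.7 -1. ] 34.8 29.75
tilt [-0.0314  0.008  -0.9995] cur [ 558.9 -366.1   88. ] 0.171 dist [ -1.9   1.1 -28. ] roll 0.001 q6 0.82
[[[0.0011,-0.0009,0.0281],0.001]]
```

View pics/s19.png

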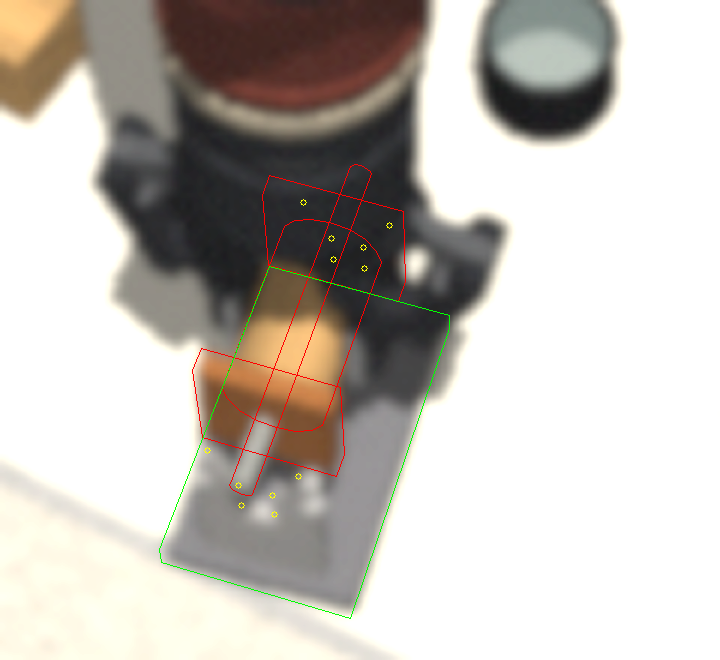

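Request:
carry_out(
  commands=[
    [[0.001, -0.001, 0.012], 0],
    [[0, 0, 0.008], 0],
  ],
)

```text
time_s: 30.0
tool_pos: [558.4, -366.1, 69.3]
tcp_rot: [[-0.17, 0.985, -0.028], [0.985, 0.171, 0.005], [0.01, -0.027, -1.0]]
contact_force: [-0.7, 0.5, -1.4]
grip_width: 34.8
```

```bash
python3 st.py; python3 go.py 557 -365 50 0.17;python3 sp.py s20
```

```text
[ 558.5 -366.3   69.8] [-0.6 -0.1 -0. ] 35.0 30.2
tilt [-0.0283  0.0054 -0.9996] cur [ 558.5 -366.3   69.8] 0.171 dist [ -1.5   1.3 -19.8] roll 0.001 q6 0.82
[[[0.0013,-0.0008,0.0199],0.001]]
```

View pics/s20.png

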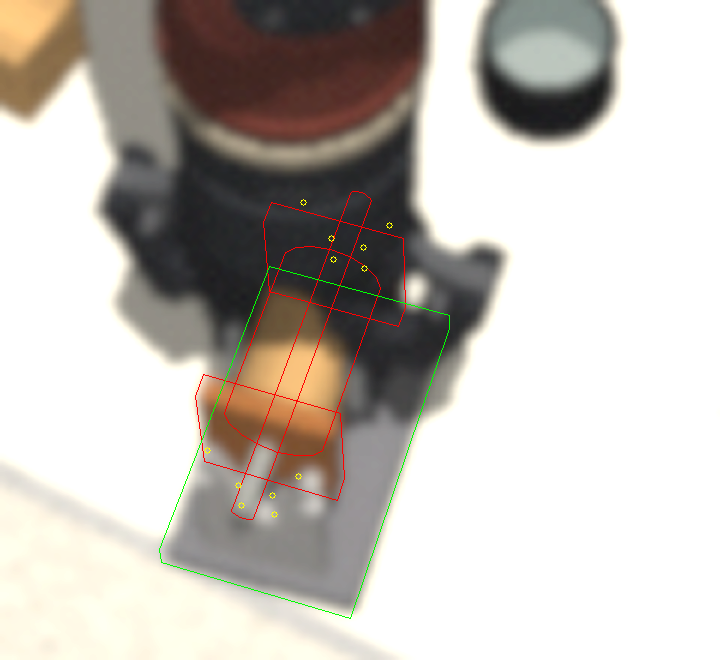

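Request:
carry_out(
  commands=[
    [[0.001, -0.001, 0.008], 0],
    [[0, 0, 0.004], 0],
  ],
)

```text
time_s: 30.45
tool_pos: [557.8, -366.0, 58.4]
tcp_rot: [[-0.17, 0.985, -0.026], [0.985, 0.171, 0.004], [0.008, -0.025, -1.0]]
contact_force: [-0.3, 0.5, -1.4]
grip_width: 34.9
```

```bash
python3 st.py; python3 go.py 557 -365 47 0.17
```

```text
[ 558.1 -366.2   59.1] [ 0.4  0.1 -1.3] 34.7 30.65
tilt [-0.026   0.0035 -0.9997] cur [ 558.1 -366.2   59.1] 0.171 dist [ -1.1   1.2 -12.1] roll 0.001 q6 0.82
[[[0.0013,-0.0006,0.0121],0.001]]
```

Request:
carry_out(
  commands=[
    [[0.001, 0, 0.006], 0],
    [[0, 0, 0.003], 0],
  ],
)

```text
time_s: 30.85
tool_pos: [558.2, -365.5, 50.2]
tcp_rot: [[-0.17, 0.985, -0.025], [0.985, 0.17, 0.003], [0.007, -0.024, -1.0]]
contact_force: [-0.9, -0.2, -0.9]
grip_width: 35.0
```

```bash
python3 st.py; python3 go.py 557 -365 47 0.17; python3 sp.py s21
```

```text
[ 558.4 -365.8   50.8] [ 0.  -0.5 -2.1] 35.2 31.05
tilt [-0.0246  0.0024 -0.9997] cur [ 558.4 -365.8   50.8] 0.171 dist [-1.4  0.8 -3.8] roll 0.001 q6 0.82
[[[0.001,-0.0011,0.0038],0.001]]
```

View pics/s21.png

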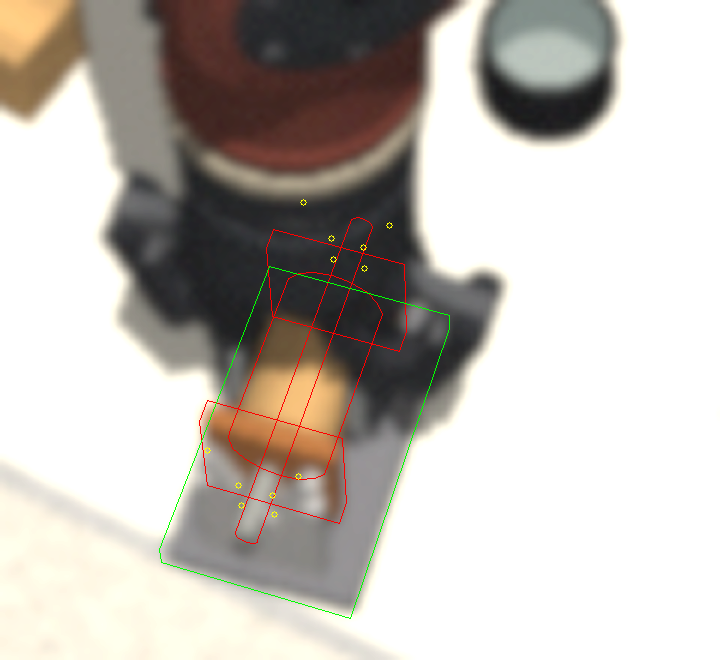

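Request:
carry_out(
  commands=[
    [[0.001, -0.001, 0.003], 0],
    [[0, 0, 0.002], 0],
  ],
)

```text
time_s: 31.3
tool_pos: [557.4, -365.2, 46.2]
tcp_rot: [[-0.17, 0.985, -0.024], [0.985, 0.17, 0.002], [0.006, -0.023, -1.0]]
contact_force: [-0.5, 0.9, -0.0]
grip_width: 34.7
```

```bash
python3 st.py; python3 go.py 557 -365 46 0.17
```

```text
[ 557.5 -365.3   46.3] [ 0.1  0.7 -1. ] 35.0 31.5
tilt [-0.0236  0.0015 -0.9997] cur [ 557.5 -365.3   46.3] 0.171 dist [-0.5  0.3 -0.3] roll 0.001 q6 0.82
[[[0.0004,-0.0004,0.0004],0.001]]
```

Request:
carry_out(
  commands=[
    [[0, 0, 0.001], 0],
  ],
)

```text
time_s: 31.6
tool_pos: [557.7, -365.5, 45.8]
tcp_rot: [[-0.17, 0.985, -0.023], [0.985, 0.17, 0.001], [0.005, -0.023, -1.0]]
contact_force: [-2.6, 2.6, 10.2]
grip_width: 34.7
```

```bash
python3 st.py; python3 go.py 557 -365 46 0.17; python3 sp.py s22
```

```text
[ 557.7 -365.5   45.9] [-0.8  0.7  5. ] 34.8 31.8
tilt [-0.0231  0.0011 -0.9997] cur [ 557.7 -365.5   45.9] 0.171 dist [-0.7  0.5  0.1] roll 0.001 q6 0.82
[[[0.0006,-0.0006,-0.0001],0.001]]
```

View pics/s22.png

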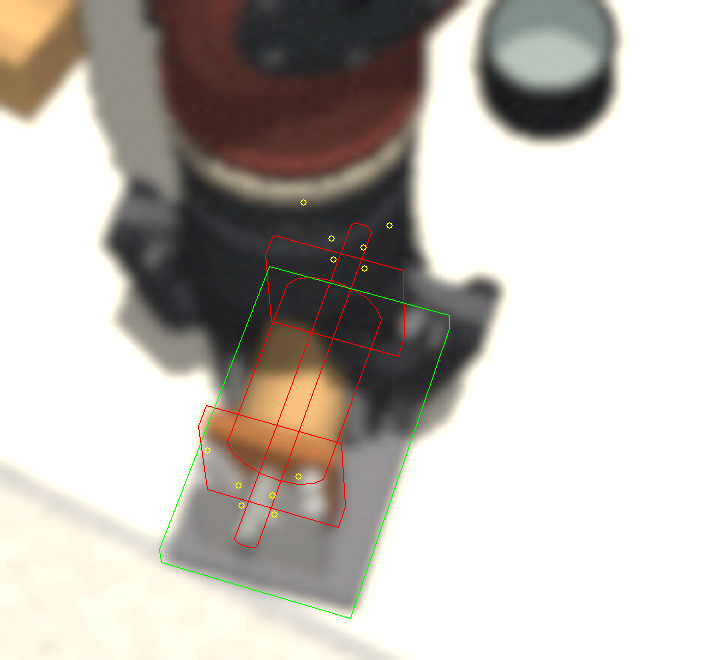

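Request:
carry_out(
  commands=[
    [[0, 0, 0], 0],
    [[0, 0, 0], 0],
    [[0, 0, 0], 0],
  ],
  claw=-0.5,
)

```text
time_s: 32.15
tool_pos: [557.9, -365.7, 45.6]
tcp_rot: [[-0.17, 0.985, -0.023], [0.985, 0.17, 0.001], [0.005, -0.022, -1.0]]
contact_force: [0.3, -0.8, 0.3]
grip_width: 64.1
```

Request:
carry_out(
  commands=[
    [[0, 0, -0.02], 0],
    [[0, 0, -0.04], 0],
    [[0, 0, -0.045], 0],
    [[0, 0, -0.02], 0],
  ],
)

```text
time_s: 32.55
tool_pos: [558.4, -364.1, 169.4]
tcp_rot: [[-0.17, 0.985, -0.03], [0.985, 0.17, 0.007], [0.012, -0.028, -1.0]]
contact_force: [0.9, 0.3, 0.5]
grip_width: 63.5
```

```bash
python3 st.py; python3 wv.py w23 holder; python3 go.py 359 -276 130 1.5
```

```text
[ 557.3 -363.2  165.2] [ 0.3  0.8 -0.5] 64.0 32.75
[ 557.3 -363.2  165.2] [ 0.3  0.8 -0.5] 64.0
tilt [-0.0345  0.0104 -0.9994] cur [ 556.8 -362.8  164.3] 0.171 dist [-197.8   86.8  -34.3] roll -1.329 q6 -0.58
[[[0.0119,-0.0179,0.0042],-0.133],[[0.0141,-0.0162,0.0042],-0.133],[[0.0161,-0.0141,0.0042],-0.133],[[0.0179,-0.0119,0.0042],-0.133],[[0.0193,-0.0094,0.0042],-0.133],[[0.0204,-0.0068,0.0042],-0.133],[[0.0211,-0.004,0.0042],-0.133],[[0.0214,-0.0012,0.0042],-0.133],[[0.0214,0.0017,0.0042],-0.133],[[0.021,0.0045,0.0042],-0.133]]
```

View pics/w23.png

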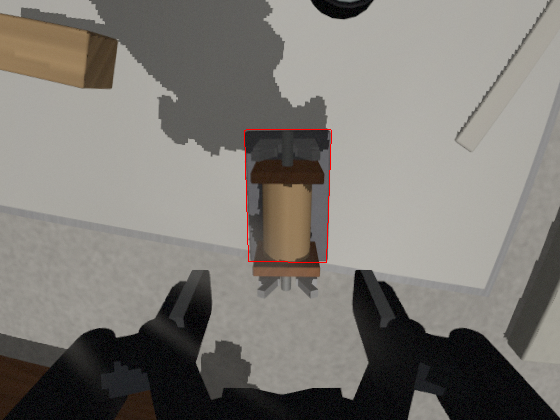

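Request:
carry_out(
  commands=[
    [[0.012, -0.018, 0.003], -0.133],
    [[0.014, -0.016, 0.003], -0.133],
    [[0.016, -0.014, 0.003], -0.133],
    [[0.018, -0.012, 0.003], -0.133],
    [[0.019, -0.0095, 0.003], -0.133],
    [[0.0205, -0.007, 0.003], -0.133],
    [[0.021, -0.004, 0.003], -0.133],
    [[0.0215, -0.001, 0.003], -0.133],
    [[0.02, 0.0015, 0.003], -0.133],
    [[0.012, 0.003, 0.003], -0.1],
  ],
  claw=-1,
)

```text
time_s: 33.8
tool_pos: [353.1, -273.3, 125.9]
tcp_rot: [[-0.997, 0.051, -0.054], [0.05, 0.998, 0.028], [0.055, 0.026, -0.998]]
contact_force: [-0.2, 0.1, -0.3]
grip_width: 85.4
```

```bash
python3 st.py; python3 wv.py w24 blockR; python3 go.py 358.5 -276 90 1.5
```

```text
[ 355.2 -274.9  126.8] [ 0.9 -1.1 -0. ] 85.5 34.0
[ 355.2 -274.9  126.8] [ 0.9 -1.1 -0. ] 85.5
tilt [-0.0512  0.026  -0.9983] cur [ 355.7 -275.2  127. ] 1.511 dist [  2.8  -0.8 -37. ] roll 0.011 q6 -0.59
[[[-0.0048,-0.0015,0.0368],0.011]]
```

View pics/w24.png

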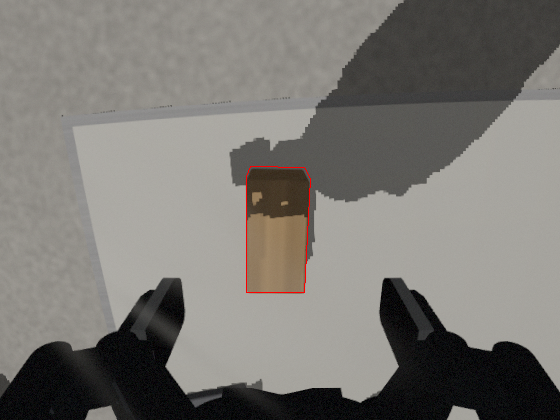

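Request:
carry_out(
  commands=[
    [[-0.004, -0.001, 0.03], 0.011],
    [[-0.003, -0.001, 0.03], 0],
    [[-0.002, -0.001, 0.018], 0],
    [[0, 0, 0.008], 0],
  ],
)

```text
time_s: 34.45
tool_pos: [365.1, -280.1, 38.8]
tcp_rot: [[-0.996, 0.078, -0.046], [0.077, 0.997, 0.021], [0.048, 0.017, -0.999]]
contact_force: [-0.5, 0.5, -0.0]
grip_width: 85.2
```

```bash
python3 st.py; python3 go.py 358.5 -276 29 1.5
```

```text
[ 365.2 -280.5   40.9] [-0.3  0.1 -0.1] 85.5 34.65
tilt [-0.0449  0.0198 -0.9988] cur [ 365.2 -280.5   40.9] 1.494 dist [ -6.7   4.5 -11.9] roll -0.006 q6 -0.59
[[[0.0065,0.0038,0.0122],-0.006]]
```

Request:
carry_out(
  commands=[
    [[0.0065, 0.004, 0.008], -0.006],
    [[0, 0, 0.004], 0],
  ],
)

```text
time_s: 34.85
tool_pos: [359.2, -276.6, 30.4]
tcp_rot: [[-0.997, 0.071, -0.043], [0.07, 0.997, 0.017], [0.044, 0.014, -0.999]]
contact_force: [-0.4, 0.4, 0.1]
grip_width: 85.1
```

```bash
python3 st.py; python3 go.py 358.5 -276 29 1.5
```

```text
[ 360.1 -277.5   30.7] [-0.3 -0.2 -0.5] 85.5 35.05
tilt [-0.0418  0.0164 -0.999 ] cur [ 360.1 -277.5   30.7] 1.499 dist [-1.6  1.5 -1.7] roll -0.001 q6 -0.59
[[[0.0017,0.0014,0.0018],-0.001]]
```

Request:
carry_out(
  commands=[
    [[0.0015, 0.0015, 0.0015], 0],
    [[0, 0, 0], 0],
    [[0, 0, 0], 0],
    [[0, 0, 0], 0],
    [[0, 0, 0], 0],
  ],
  claw=1,
  newtons=50,
)

```text
time_s: 35.55
tool_pos: [359.0, -276.2, 30.0]
tcp_rot: [[-0.997, 0.071, -0.041], [0.071, 0.997, 0.015], [0.042, 0.013, -0.999]]
contact_force: [-1.1, -0.1, -0.7]
grip_width: 39.2
```

```bash
python3 st.py
```

```text
[ 359.  -276.3   30. ] [0.3 0.5 1.7] 39.1 35.75
```

Request:
carry_out(
  commands=[
    [[0, 0, -0.025], 0],
    [[0, 0, -0.045], 0],
    [[0, 0, -0.045], 0],
    [[0, 0, -0.02], 0],
  ],
)

```text
time_s: 36.15
tool_pos: [362.4, -276.1, 165.8]
tcp_rot: [[-0.996, 0.072, -0.047], [0.071, 0.997, 0.022], [0.049, 0.019, -0.999]]
contact_force: [-0.5, -0.4, -0.9]
grip_width: 39.2
```

```bash
python3 st.py; python3 go.py 633.3 -29.3 150 1.3 9; python3 sc.py top 60 460 60 360 2 t25
```

```text
[ 361.3 -275.1  162.3] [ 1.   0.  -1.9] 39.2 36.35
tilt [-0.0495  0.0245 -0.9985] cur [ 361.3 -275.1  162.3] 1.499 dist [272.  245.8 -12.3] roll 0.199 q6 0.22
[[[-0.0282,0.0294,0.0005],0.022],[[-0.0276,0.03,0.0005],0.022],[[-0.0269,0.0306,0.0005],0.022],[[-0.0262,0.0312,0.0005],0.022],[[-0.0255,0.0318,0.0005],0.022],[[-0.0248,0.0323,0.0005],0.022],[[-0.0241,0.0329,0.0005],0.022],[[-0.0234,0.0334,0.0005],0.022],[[-0.0226,0.0339,0.0005],0.022]]
```

View pics/t25.png

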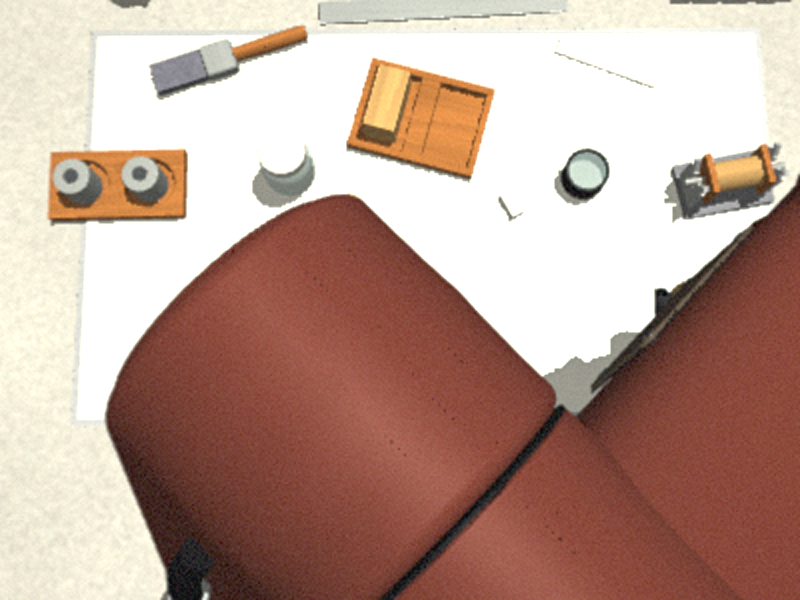

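Request:
carry_out(
  commands=[
    [[-0.028, 0.0295, -0.001], 0.022],
    [[-0.0275, 0.03, -0.001], 0.022],
    [[-0.027, 0.0305, -0.001], 0.022],
    [[-0.026, 0.031, -0.001], 0.022],
    [[-0.0255, 0.032, -0.001], 0.022],
    [[-0.025, 0.032, -0.001], 0.022],
    [[-0.024, 0.033, -0.001], 0.022],
    [[-0.023, 0.03, 0], 0.022],
    [[-0.015, 0.018, 0], 0.02],
  ],
)

```text
time_s: 37.3
tool_pos: [621.0, -37.2, 142.4]
tcp_rot: [[-0.957, 0.28, -0.075], [0.278, 0.96, 0.035], [0.081, 0.013, -0.997]]
contact_force: [0.4, -0.2, -0.7]
grip_width: 39.3
```

```bash
python3 st.py; python3 go.py 633.3 -29.3 80 1.3; python3 wv.py w26 bay
```

```text
[619.3 -39.3 142.8] [ 0.1 -0.3 -1.2] 39.2 37.5
tilt [-0.0753  0.0344 -0.9966] cur [619.3 -39.3 142.8] 1.288 dist [ 14.   10.  -62.8] roll -0.012 q6 0.22
[[[-0.0079,0.0064,0.0309],-0.006],[[-0.0079,0.0063,0.0309],-0.006]]
[619.3 -39.3 142.8] [ 0.1 -0.3 -1.2] 39.2
```

View pics/w26.png

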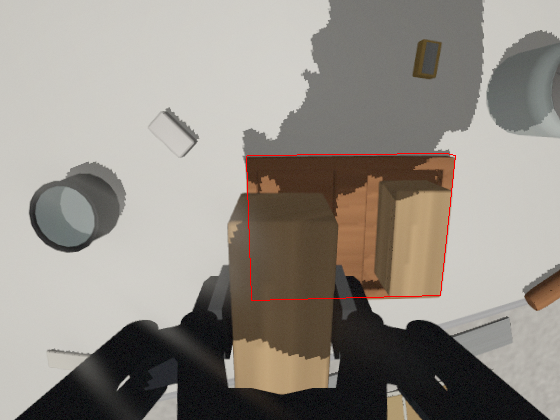

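Request:
carry_out(
  commands=[
    [[-0.008, 0.006, 0.025], -0.006],
    [[-0.008, 0.006, 0.025], -0.006],
    [[-0.002, 0.001, 0.012], 0],
  ],
)

```text
time_s: 37.85
tool_pos: [634.4, -33.3, 80.2]
tcp_rot: [[-0.96, 0.272, -0.073], [0.27, 0.962, 0.034], [0.079, 0.013, -0.997]]
contact_force: [-0.4, 0.4, -3.0]
grip_width: 39.4
```

```bash
python3 st.py; python3 go.py 633.3 -29.3 50 1.3; python3 wv.py w27 bay
```

```text
[635.3 -33.4  82.7] [0.4 0.2 0.1] 39.3 38.05
tilt [-0.0708  0.0331 -0.9969] cur [635.3 -33.4  82.7] 1.296 dist [ -2.    4.1 -32.7] roll -0.004 q6 0.22
[[[0.0005,0.003,0.0329],-0.004]]
[635.3 -33.4  82.7] [0.4 0.2 0.1] 39.3
```

View pics/w27.png

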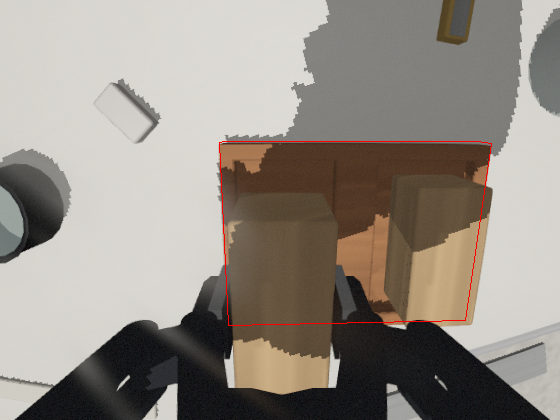

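Request:
carry_out(
  commands=[
    [[0.0005, 0.003, 0.016], -0.004],
    [[0, 0.001, 0.01], 0],
  ],
)

```text
time_s: 38.3
tool_pos: [636.8, -29.6, 60.9]
tcp_rot: [[-0.961, 0.268, -0.063], [0.267, 0.963, 0.032], [0.069, 0.014, -0.997]]
contact_force: [-0.8, 1.0, -0.8]
grip_width: 39.1
```

```bash
python3 st.py; python3 go.py 633.3 -29.3 44 1.3
```

```text
[636.9 -29.7  61.1] [-0.  -0.3 -1.7] 39.1 38.5
tilt [-0.0636  0.0317 -0.9975] cur [636.9 -29.7  61.1] 1.299 dist [ -3.6   0.4 -17.1] roll -0.001 q6 0.22
[[[0.0024,-0.0008,0.0173],-0.001]]
```

Request:
carry_out(
  commands=[
    [[0.0025, -0.001, 0.01], 0],
    [[0.001, 0, 0.005], 0],
  ],
)

```text
time_s: 38.7
tool_pos: [633.4, -29.6, 47.3]
tcp_rot: [[-0.961, 0.269, -0.061], [0.267, 0.963, 0.031], [0.067, 0.014, -0.998]]
contact_force: [0.4, 0.3, -1.8]
grip_width: 39.2
```

```bash
python3 st.py; python3 go.py 633.3 -29.3 36 1.3; python3 wv.py w28 bay
```

```text
[633.9 -29.6  47.9] [ 0.9 -0.2 -0.8] 39.2 38.9
tilt [-0.0602  0.0311 -0.9977] cur [633.9 -29.6  47.9] 1.299 dist [ -0.6   0.3 -11.9] roll -0.001 q6 0.22
[[[-0.0001,-0.0,0.0119],-0.001]]
[633.9 -29.6  47.9] [ 0.9 -0.2 -0.8] 39.2
```

View pics/w28.png

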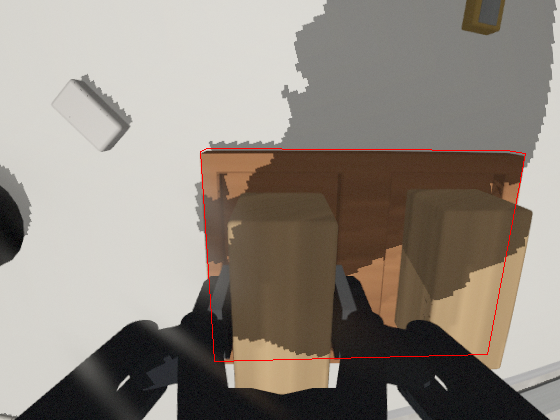

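Request:
carry_out(
  commands=[
    [[0, 0, 0.007], 0],
    [[0, 0, 0.003], 0],
  ],
)

```text
time_s: 39.15
tool_pos: [634.1, -29.4, 38.1]
tcp_rot: [[-0.962, 0.268, -0.058], [0.267, 0.963, 0.031], [0.065, 0.014, -0.998]]
contact_force: [-0.4, 0.2, -1.9]
grip_width: 39.3
```

```bash
python3 st.py; python3 go.py 633.3 -29.3 35 1.3
```

```text
[634.4 -29.4  38.7] [-0.2  1.3 -1.2] 39.0 39.35
tilt [-0.0581  0.0307 -0.9978] cur [634.4 -29.4  38.7] 1.299 dist [-1.1  0.1 -3.7] roll -0.001 q6 0.22
[[[0.0008,-0.0002,0.0038],-0.001]]
```

Request:
carry_out(
  commands=[
    [[0.001, 0, 0.003], 0],
    [[0, 0, 0.0015], 0],
  ],
)

```text
time_s: 39.55
tool_pos: [633.5, -29.0, 35.5]
tcp_rot: [[-0.962, 0.268, -0.057], [0.267, 0.963, 0.031], [0.063, 0.014, -0.998]]
contact_force: [-8.1, 1.5, 17.8]
grip_width: 39.0
```

```bash
python3 st.py; python3 go.py 633.3 -29.3 35 1.3
```

```text
[633.5 -29.1  35.6] [-4.6  1.7  8.9] 39.1 39.75
tilt [-0.0568  0.0304 -0.9979] cur [633.5 -29.1  35.6] 1.299 dist [-0.2 -0.2 -0.6] roll -0.001 q6 0.22
[[[0.0001,-0.0003,0.0006],-0.001]]
```

Request:
carry_out(
  commands=[
    [[0, 0, 0], 0],
    [[0, 0, 0], 0],
    [[0, 0, 0], 0],
  ],
  claw=-0.4,
)

```text
time_s: 40.05
tool_pos: [633.9, -29.1, 36.1]
tcp_rot: [[-0.962, 0.268, -0.056], [0.267, 0.963, 0.03], [0.062, 0.014, -0.998]]
contact_force: [-0.4, 0.2, -0.0]
grip_width: 59.4
```

Request:
carry_out(
  commands=[
    [[0, 0, -0.02], 0],
    [[0, 0, -0.04], 0],
    [[0, 0, -0.045], 0],
    [[0, 0, -0.04], 0],
    [[0, 0, -0.02], 0],
  ],
)

```text
time_s: 40.55
tool_pos: [640.4, -33.7, 201.5]
tcp_rot: [[-0.961, 0.268, -0.065], [0.267, 0.963, 0.032], [0.071, 0.013, -0.997]]
contact_force: [1.4, -0.1, -0.3]
grip_width: 59.4
```

```bash
python3 st.py; python3 wv.py w29 bay; python3 sc.py scene 140 460 120 360 2 s29
```

```text
[639.2 -33.4 197.7] [-0.5  0.   0.5] 59.9 40.75
[639.2 -33.4 197.7] [-0.5  0.   0.5] 59.9
```

View pics/w29.png

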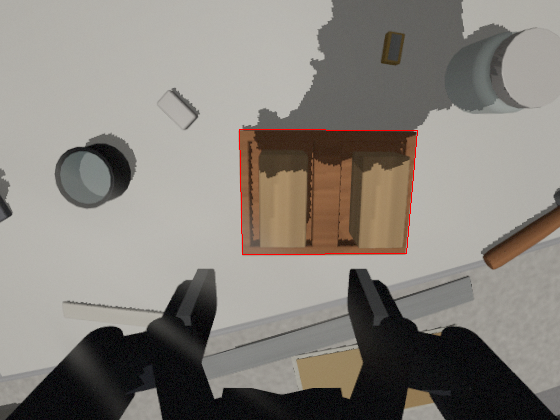

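View pics/s29.png

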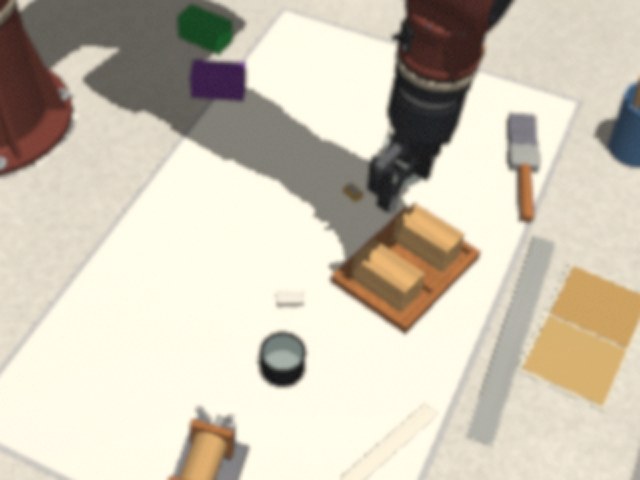

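Request:
carry_out(
  commands=[
    [[0.035, 0, -0.02], 0],
    [[0.04, 0, -0.02], 0],
    [[0.04, 0, -0.02], 0],
    [[0.04, 0, -0.015], 0],
    [[0.04, 0, -0.01], 0],
    [[0.04, 0, -0.01], 0],
    [[0.03, 0, 0], 0],
  ],
)

```text
time_s: 41.55
tool_pos: [379.6, 36.3, 304.8]
tcp_rot: [[-0.959, 0.27, -0.091], [0.268, 0.963, 0.036], [0.097, 0.01, -0.995]]
contact_force: [0.1, 0.5, 0.4]
grip_width: 59.8
```

```bash
cat > chk.py <<'E'
from fit import *
import json
res=json.load(open('res.json'))
for i in range(3): eyes.read_camera('top')
ds={c:eyes.read_camera(c) for c in('top','scene')}
b=np.array(res['bay'][:2]);t=res['bay'][2];w=np.array(res['well'][:2]);u=np.array([-np.sin(t),np.cos(t)])
cur={'b1':('block',[*(b+42*u),t],5),'b2':('block',[*(b-42*u),t],5),'w1':('weight',[561,425,0],5),'w2':('weight',[561,344.4,0],5),'sp':('spool',[557.7,-365.5,.17+np.pi/2],25),'jar':('jar',[577,181,0],0)}
M['jar']=[cyl(32,0,85)]
for n,(m,q,z) in cur.items():
    parts=[P+[0,0,z] for P in M[m]]
    for c,d in ds.items():
        try:
            q2,f=fit([(d,gc(d,parts,q))],parts,q); print(n,c,np.round(q2,2),round(f,2))
        except Exception as e: print(n,c,'fail',e)
ims=[]
for c,(x0,x1,y0,y1) in dict(top=(70,470,70,270)).items():
    d=ds[c];S=2;im=cv2.convertScaleAbs(cv2.resize(d['image'][y0:y1,x0:x1],None,fx=S,fy=S,interpolation=cv2.INTER_CUBIC)[:,:,::-1],alpha=1.3)
    for n,(m,q,z) in cur.items():draw(im,d,[P+[0,0,z] for P in M[m]],q,S,(x0*S,y0*S))
    cv2.imwrite('pics/chk.png',im)
im=cv2.convertScaleAbs(ds['scene']['image'][:,:,::-1],alpha=1.3)
for n,(m,q,z) in cur.items():draw(im,ds['scene'],[P+[0,0,z] for P in M[m]],q,1)
cv2.imwrite('pics/chks.png',im)
E
python3 st.py; python3 chk.py
```

```text
[381.5  35.8 304.2] [ 0.3 -0.6 -0.1] 59.8 41.75
b1 top [ 6.5762e+02  5.0980e+01 -1.2000e-01] 0.26
b1 scene [ 6.5578e+02  5.3320e+01 -2.7000e-01] 0.1
b2 top [ 6.3775e+02 -3.0560e+01 -1.6000e-01] 0.31
b2 scene [ 6.3059e+02 -2.6920e+01 -3.2000e-01] 0.08
w1 top [5.5933e+02 4.2794e+02 1.2000e-01] 0.23
w1 scene [5.5961e+02 4.2506e+02 1.3000e-01] 0.39
w2 top [5.6053e+02 3.4479e+02 1.6000e-01] 0.15
w2 scene [ 5.6071e+02  3.4803e+02 -1.0000e-02] 0.12
sp top [ 554.97 -370.59    1.82] 0.3
sp scene [ 555.65 -360.25    1.72] 0.19
jar top [5.7884e+02 1.8900e+02 3.0000e-02] 0.19
jar scene [5.7742e+02 1.7803e+02 1.4000e-01] 0.11
```

View pics/chk.png

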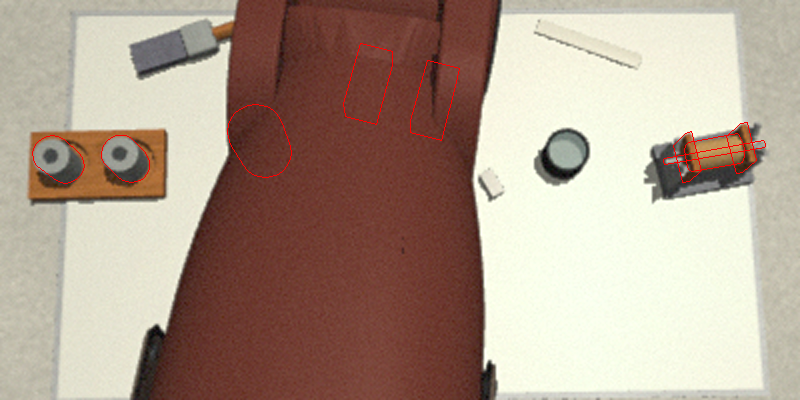

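View pics/chks.png

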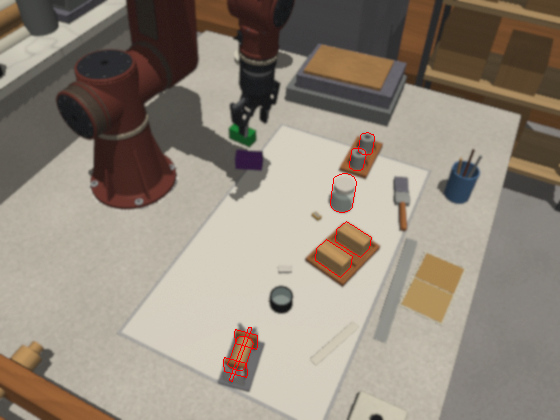

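```bash
python3 -c "
from h import *
o=monitor.get_obs();print(o['time_s'],np.abs(o['qd']).max(),o['contact_force']);print(job.sign_off())"
```

```text
42.0 0.004173575427918782 [0.41901874 0.30422912 0.37517209]
the job is handed in; nothing more can be done
None
```

I placed both steel weights in the two wells, both wooden blocks in the two recesses, and the spool's axle in the holder slots. I handed the job in at about 42 s of the 125 s allowed.

- **Set-downs:** each item was lowered until the wrist force showed contact at the height expected for its floor or slot bottom, then released. For the spool, that put the axle centre about 49 mm up.
- **Weights and blocks:** in the last scene picture, both weights and both blocks lie close to their target outlines. Position fits agreed to about 3 mm where the view was clear.
- **Jar and magnifier:** I kept the arm clear of both, and neither looks displaced. I fitted only the jar numerically; its unobstructed scene fit is within about 4 mm of the first measurement.
- **Checks that disagreed:**
  - The top-camera fits for the blocks and jar are worthless, because the arm hid them.
  - One weight's scene fit matched its outline poorly, though its position agreed with the top view.
  - The spool's position along its axle read -371 mm from the top camera and -360 mm from the scene camera, on either side of the -365 mm I aimed for. Once seated, the holder's plates limit it to about 8 mm either way, inside the 13 mm tolerance.
- **Gripper tilt:** the gripper gradually leaned, reaching about 0.06 rad at the last block. The wrist picture afterwards showed no visible tilt in that block, but I did not measure it.

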